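# Wind a brake caliper piston home with a keyed T-tool

### The job

Wind the piston of the brake caliper fully home: stand the T-handled wind-back tool on the piston, press lightly and turn until its two pins drop into the cross slot, then turn it clockwise (seen from above) until the piston stops. Then stand the tool back in its blue stand as it was, pins in the slot and foot flat, and leave the spray can, the blue box and the travel mug standing where they are.

Things in the scene. Friction and masses are not known exactly. Their poses are not given: they have to be found in the camera images.
- caliper: Aluminium brake caliper bolted piston-up on a dark steel plate 160 x 100 x 10 mm, fixed to the bench; 62 mm high at the rim of its round bore, outside diameter 82 mm; two upright guide sleeves, 54 mm high, stand 62 mm from the bore axis on the caliper's +x and -x sides. Origin: on the bore axis, on the bench; z up.
- piston_top (a point): Centre of the 48 mm piston's top face, on the bore axis, 67-76 mm above the bench; z up, does NOT turn with the piston. The face has a cross slot: two arms at right angles, 14 mm wide, right across, 8 mm deep, so the tool fits every quarter turn (play about 2.5 mm a side). The cross's direction is random and not reported: see it, or press lightly (5-15 N) and turn until the pins drop.
- piston_depth (a joint): How far the piston is wound in, m: 0 = fully out, 0.0088 = fully home at its stop (face 5 mm above the bore rim). Starts at 0 to 0.0036. Turning clockwise seen from above winds it in, 4 mm per rad (1.3 to 2.2 rad in all). Self-locking: under 40 N cannot push it in; turning takes about 0.2 N m.
- windback_tool: T-handled tool, 0.2-0.4 kg. Origin: centre of the underside of its round foot (40 mm wide, 10 thick); z up the 14 mm shaft; x along the T-bar and the line of the two pins (x, -x alike). Pins: 9 mm diameter, 7 mm down from the foot, 14 mm either side of the axis. Red T-bar on top: 100 mm along x, 14 wide, 65-85 mm above origin. It stays standing by itself with the pins in the piston or the stand.
- tool_grip (a point): Middle of the tool's T-bar, on the shaft axis, 75 mm above the tool's origin; same axes as the tool. Pinch the bar here across y, from above.
- tool_stand: Blue plastic tool stand, 130 x 90 mm, 24 mm high, fixed. Origin: centre of its underside, on the bench; z up. Centred in its top is a slot 50 mm long along x, 16 wide along y, 18 deep. The tool stands with its pins in this slot and its foot flat on the top: tool origin 24 mm above the stand's origin, bar along the slot (either way round).
- spray_can: Teal and white spray can, 67 mm diameter, 205 mm high, loose bystander; origin at the centre of its underside. It, the blue box and the mug stand in any of three places, one of them between the caliper and the stand.
- blue_box: Upright dark blue box, 69 x 99 mm, 200 mm high, loose bystander; origin at the centre of its underside.
- travel_mug: Black travel mug, 84 mm wide, 124 mm over its handle, 204 mm high, loose bystander; origin at the centre of its underside.
Mind the look-alikes: they are no part of the job. Leave any green or orange look-alike of the windback_tool alone.

How it is judged:
By the outcome, as a careful person would: the job done as asked, in the order asked, and still so for the second after the job is handed in, with the robot touching nothing.
It also fails if it takes over 61 s, if anything falls off the work surface, if the arm or the gripper's body presses on something with over 40 N, if the wrist force passes 120 N, or if a joint passes its speed limit or range.

### The arm

A 7-joint arm with a two-finger parallel gripper is mounted at the origin on a cart in front of the work surface, level with it; the furniture and walls round the work are solid. World frame = base frame: x ahead of the robot, y to its left, z up, the work surface at z = 0. Lengths are in m, angles in rad, forces in N, time in s.
With the tool pointing down it reaches from about 0.425 to 0.925 m from the base axis. Payload 6.8 kg.
Tool frame: the origin (TCP) lies between the finger pads; the fingertips stand 11 mm ahead of it and the grasp point (between the pads) lies 8 mm behind it (tips_ahead is the z of the fingertips in the tool frame, in m); z points along the fingers, y is the direction in which the jaws open and shut (so a half turn about z gives the same grasp; the last joint's range is limited). The gripper opens to 85 mm and grips with 20 to 120 N. Pads are 22 mm wide; open, the fingers measure 114 mm over their backs; the gripper's body (76 mm by 85 mm) begins 54 mm behind the grasp point. The pads swing forward as they close: fully open they stand 13 mm farther back than shut.
Start: joints at [1.065, 0.477, 0.022, 1.555, -0.011, 1.109, -0.083], TCP at [0.261, -0.622, 0.242] pointing down, gripper open.
Joint ranges: [-2.96, 2.96], [-0.34, 2.1], [-1.41, 1.46], [0.24, 2.44], [-1.37, 4.51], [0.17, 1.92], [-2.96, 2.96]. Speed limits (rad/s): [2.39, 2.39, 3.14, 3.14, 3.14, 3.14, 3.14].

### API

Orientations are given as a unit quaternion [w, x, y, z].
In Python, from station import * gives the robot as it stands. The module is installed in compiled form; this text tells all that it offers.
- The arm moves only by the tool jog_arm, never from a script. Its arguments are lists of equal length, an entry for each row: "dp": the shift along the tool's x, y, z in units of 25 mm (1.0 is 25 mm), a list of three; "angular": the turn, a rotation vector about the tool's x, y, z in units of 5 degrees (1.0 is 5 degrees), a list of three; "claw": the finger opening in mm, from 0 to 85.4. A call has exactly 5 rows; each row is the pose to reach, as a shift and turn from the pose commanded when the call began, along the tool's axes at that moment; what a row does not reach only later rows make up. A row lasts 1/10 s, in which the tool goes at most 50 mm and 8.59 degrees, less where a joint would pass 70% of its speed; a pose out of reach is approached as far as the arm can. A call with a gripper value outside its range is refused whole. The fingers move at their own pace and stop on an object; "grip_force" is the grip in N (left out, the last holds). Time passes only in rows, so rows that repeat a pose let the fingers close, or fill a call up. It gives the time, the measured TCP pose, the force and the opening at its end, in the units of the state.
- get_obs(): the state, without advancing time (a new reading comes with each control period).
- read_camera(name): name is "side" or "top"; returns a dict with "pixels" (420x560x3 uint8, blue, green, red), "camera_matrix" (3x3 intrinsics, pixels), "rvec" (rotation vector, rad) and "tvec" (3), from world to camera coordinates, as OpenCV has them. Camera axes: x right, y down, z forward; pixel columns grow to the right and rows downward; lengths in m; the calibration is good to about 2 mm. A picture is of the moment at which its call begins. There is no depth.
- hand_in(): hands the job in, once; it reports no verdict.
The state is a dict: "t": time; "q": joint angles; "joint_vel": joint speeds; "joint_torque": joint torques, N m; "eef_pos": TCP position; "tool_rot": TCP orientation; "contact_force": force on the tool from outside, world axes, zero at the start; "torque": the same for the moment, N m; "gripper_width": opening from 0.0 (shut) to 1.0 (fully open).
Only numpy, scipy, OpenCV 4.12 (cv2) and the standard library are available. Lean on these libraries where they do the work, as an engineer would, in place of code of your own. Each camera call takes 0.05 s, during which the arm holds its last target.

## Working session

There is one attempt and no reset: what is moved stays moved. The work goes in short steps, Python scripts to look and compute and a tool call to move; the robot and the scene stay as the last step left them, time stands still between calls to the robot, and variables do not carry over. Pictures are saved under pics/ and viewed, and the job is handed in when it is done.

Besides the shell and the picture viewer there is one more tool, called after "Request:" in YAML: its name, and indented under it one key for each argument. jog_arm: Moves the arm, as the interface text tells. Its arguments: {"type":"object","properties":{"dp":{"type":"array","items":{"type":"array","items":{"type":"number"}}},"angular":{"type":"array","items":{"type":"array","items":{"type":"number"}}},"claw":{"type":"array","items":{"type":"number"}},"grip_force":{"type":"number"}},"required":["dp","angular","claw"]}

```bash
mkdir -p pics; ls; cat > h.py <<'E'
from station import *
import numpy as np, cv2
def cam(n,save=None):
    c=read_camera(n); im=np.array(c["pixels"])
    if save: cv2.imwrite("pics/"+save,im)
    return im,np.array(c["camera_matrix"],float),np.array(c["rvec"],float).ravel(),np.array(c["tvec"],float).ravel()
def ray(K,r,t,uv):
    R,_=cv2.Rodrigues(r); o=-R.T@t; d=R.T@np.linalg.inv(K)@np.array([uv[0],uv[1],1.0]); return o,d/np.linalg.norm(d)
def plane(c,uv,z):
    o,d=ray(*c,uv); return o+d*(z-o[2])/d[2]
def tri(c1,u1,c2,u2):
    o1,d1=ray(*c1,u1);o2,d2=ray(*c2,u2)
    s=np.linalg.lstsq(np.c_[d1,-d2],o2-o1,rcond=None)[0]
    a=o1+d1*s[0];b=o2+d2*s[1]; return (a+b)/2,np.linalg.norm(a-b)
E
python3 - <<'E'
from h import *
for n in("side","top"):
    im,K,r,t=cam(n,n+"0.png"); print(n,K.tolist(),ray(K,r,t,(280,210)))
    np.savez(n+".npz",K=K,r=r,t=t)
print(get_obs())
E
```

```text
pics
side [[498.75948525431096, 0.0, 281.8826816765309], [0.0, 498.75948525431096, 213.27940748146156], [0.0, 0.0, 1.0]] (array([0.29929289, 0.892771  , 0.9413303 ]), array([ 0.25257908, -0.7046541 , -0.66307345]))
top [[530.3099758588429, 0.0, 285.06459682716735], [0.0, 530.3099758588429, 203.05750607033], [0.0, 0.0, 1.0]] (array([0.47685596, 0.02264361, 1.21830751]), array([ 0.11948465, -0.00449066, -0.99282589]))
{'t': 0.1, 'q': array([ 1.06489686,  0.47774609,  0.02234197,  1.55633278, -0.01152911,
        1.10928881, -0.08307793]), 'joint_vel': array([ 0.00115943, -0.00072098,  0.0004338 , -0.00343579,  0.00010142,
       -0.00246724, -0.00042053]), 'joint_torque': array([ 4.54756795e-03, -5.97758961e+01,  1.61362287e+00, -2.81955206e+01,
        1.28466095e-02,  5.04671814e-03, -2.95721463e-05]), 'eef_pos': array([ 0.26129282, -0.62182734,  0.24141204]), 'tool_rot': array([-7.96815643e-04,  9.80281285e-01,  1.97605476e-01, -2.08592166e-04]), 'contact_force': array([-0.00085101,  0.84286714,  0.16040665]), 'torque': array([-0.03160964, -0.00484681,  0.01959697]), 'gripper_width': 0.9969380379321864}
```

View pics/side0.png

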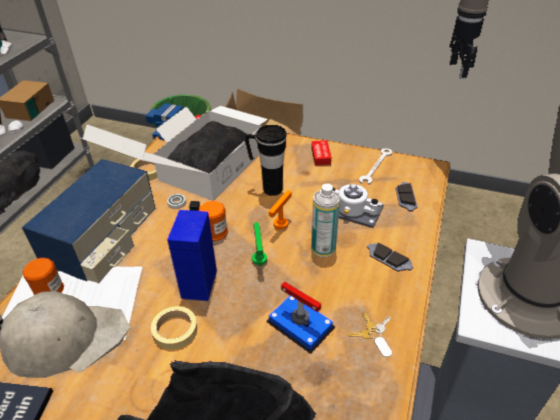

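View pics/top0.png

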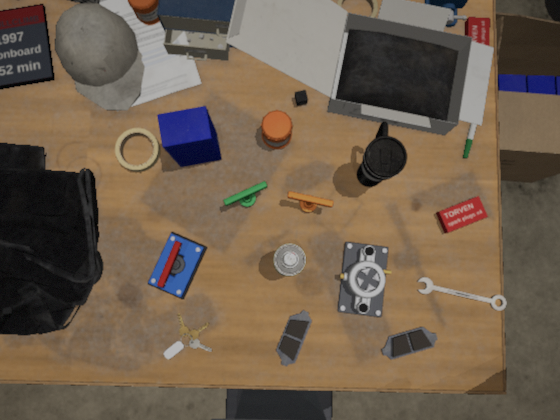

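The side view shows the stand at about (302,320) with the tool's red bar at (300,295), the spray can at (325,220), and the caliper at (357,203). In the top view the stand is at (178,265), the can at (290,260), the caliper at (366,280), the box at (190,137) and the mug at (382,160). The look-alikes are green (246,195) and orange (310,200).

```bash
python3 - <<'E'
import cv2,numpy as np
t=cv2.imread("pics/top0.png");s=cv2.imread("pics/side0.png")
def c(im,x,y,w,h,k=6): return cv2.resize(im[y:y+h,x:x+w],None,fx=k,fy=k,interpolation=cv2.INTER_CUBIC)
a=c(t,330,235,66,90);b=c(t,140,225,66,90)
cv2.imwrite("pics/ctop.png",np.hstack([a,b]))
a=c(s,320,160,66,90);b=c(s,264,270,66,90)
cv2.imwrite("pics/cside.png",np.hstack([a,b]))
E
```

```text
(no output)
```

View pics/ctop.png

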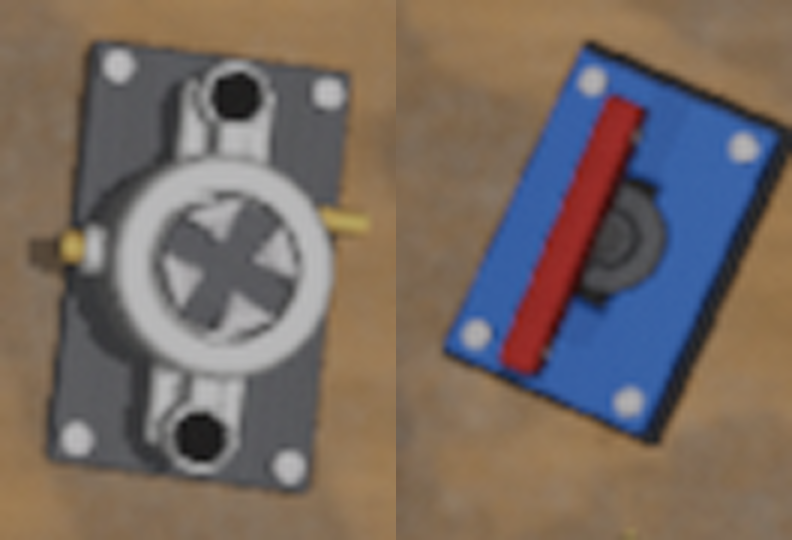

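View pics/cside.png

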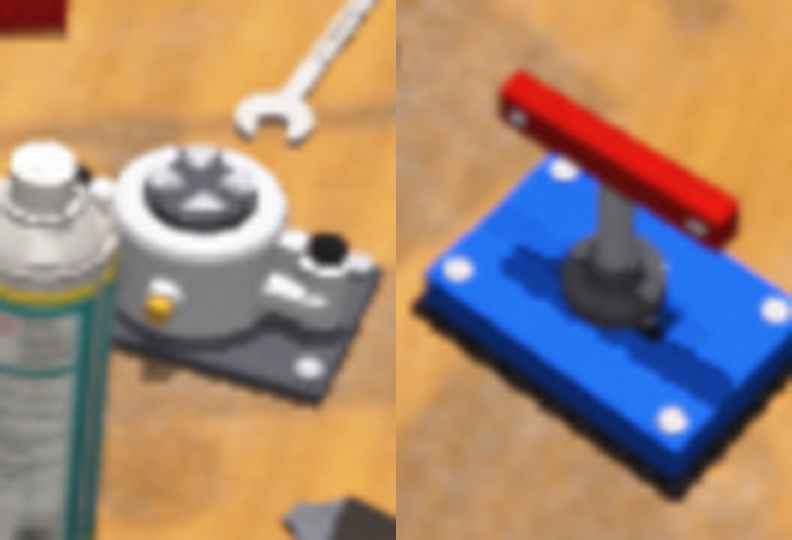

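```bash
cat > m.py <<'E'
from h import *
def C(n): d=np.load(n+".npz"); return d["K"],d["r"],d["t"]
T=C("top");S=C("side")
def red(im,box):
    x,y,w,h=box; m=np.zeros(im.shape[:2],np.uint8); b=im.astype(int)
    mm=((b[:,:,2]>90)&(b[:,:,2]>2.5*b[:,:,1])&(b[:,:,2]>2.5*b[:,:,0])).astype(np.uint8)
    m[y:y+h,x:x+w]=mm[y:y+h,x:x+w]
    return m
E
python3 - <<'E'
from m import *
t=cv2.imread("pics/top0.png");s=cv2.imread("pics/side0.png")
mt=red(t,(140,225,66,90)); ms=red(s,(264,270,66,60))
cs=[]
for n,m in(("top",mt),("side",ms)):
    c=max(cv2.findContours(m,0,1)[0],key=cv2.contourArea)
    r=cv2.minAreaRect(c); print(n,m.sum(),r,cv2.boxPoints(r).tolist()); M=cv2.moments(m,True); cs.append((M['m10']/M['m00'],M['m01']/M['m00']))
print(cs,tri(T,cs[0],S,cs[1]))
bt=np.array
# stand blue
b=t.astype(int); m=((b[:,:,0]>140)&(b[:,:,0]>1.5*b[:,:,1])&(b[:,:,0]>2.*b[:,:,2])).astype(np.uint8); m[:225]=0;m[:,:140]=0;m[310:]=0;m[:,210:]=0
m|=mt; m=cv2.morphologyEx(m,3,np.ones((15,15)))
c=max(cv2.findContours(m,0,1)[0],key=cv2.contourArea); r=cv2.minAreaRect(c); print("stand",r)
p=[plane(T,q,0.024) for q in cv2.boxPoints(r)]; print(np.round(p,4).tolist(),plane(T,r[0],.024)); print([np.linalg.norm(p[i]-p[i-1]) for i in range(4)])
e=p[1]-p[0],p[2]-p[1]; print([np.degrees(np.arctan2(v[1],v[0])) for v in e])
# bar at height .109 : plane of top face
p=[plane(T,q,0.109) for q in cv2.boxPoints(cv2.minAreaRect(max(cv2.findContours(mt,0,1)[0],key=cv2.contourArea)))]
print("bar",np.round(p,4).tolist(),np.mean(p,0),[np.linalg.norm(p[i]-p[i-1]) for i in range(4)])
e=p[1]-p[0],p[2]-p[1]; print([np.degrees(np.arctan2(v[1],v[0])) for v in e])
# foot: dark
# rim white
g=cv2.cvtColor(t,cv2.COLOR_BGR2HSV)
w=((g[:,:,1]<40)&(g[:,:,2]>150)).astype(np.uint8); z=np.zeros_like(w); cv2.circle(z,(366,279),21,1,-1); w&=z
c=cv2.convexHull(np.vstack(cv2.findContours(w,0,1)[0])); print("hull",cv2.fitEllipse(c))
cv2.imwrite("pics/w.png",w*255)
for zz in(.062,): 
  e=cv2.fitEllipse(c); print(plane(T,e[0],zz), 82/1000)
E
```

```text
top 286 ((168.78106689453125, 263.825439453125), (6.076923847198486, 47.384620666503906), 22.61986541748047) [[156.86390686035156, 284.526611328125], [175.08876037597656, 240.78697204589844], [180.69822692871094, 243.124267578125], [162.47337341308594, 286.8638916015625]]
side 340 ((300.6764831542969, 296.2059020996094), (44.589630126953125, 8.574930191040039), 30.963762283325195) [[279.35296630859375, 288.41180419921875], [283.76470947265625, 281.058837890625], [322.0, 304.0], [317.5882568359375, 311.35296630859375]]
[(168.7097902097902, 263.87412587412587), (301.0205882352941, 295.9)] (array([0.4894512 , 0.24620583, 0.10020663]), np.float64(0.004521868456170394))
stand ((175.30873107910156, 264.81390380859375), (35.154571533203125, 54.12253952026367), 24.227745056152344)
[[0.4509, 0.3051, 0.024], [0.5618, 0.262, 0.024], [0.5314, 0.1887, 0.024], [0.4212, 0.2326, 0.024]] [0.49097519 0.24721079 0.024     ]
[np.float64(0.07835679917301619), np.float64(0.11892911744421858), np.float64(0.0793794795313706), np.float64(0.11861265801098937)]
[np.float64(-21.241528168126774), np.float64(-112.50159060775472)]
bar [[0.4487, 0.2669, 0.109], [0.5396, 0.2343, 0.109], [0.5351, 0.2224, 0.109], [0.4442, 0.2552, 0.109]] [0.49190599 0.24471365 0.109     ] [np.float64(0.012590448098760778), np.float64(0.09661671984218338), np.float64(0.012735420603416512), np.float64(0.09657573515957041)]
[np.float64(-19.711577614559967), np.float64(-110.89992495278919)]
hull ((364.9445495605469, 278.76324462890625), (38.33578109741211, 41.52445983886719), 1.372588038444519)
[ 0.47134873 -0.17047529  0.062     ] 0.082
```

```bash
python3 - <<'E'
from m import *
t=cv2.imread("pics/top0.png");s=cv2.imread("pics/side0.png")
def cen(im,pts,R=3,base=None):
    out=[]
    for (x,y) in pts:
        b=im.astype(float); x0,y0=int(round(x)),int(round(y)); p=b[y0-R:y0+R+1,x0-R:x0+R+1]
        w=p.min(2); w=np.clip(w-(w.min()+0.5*(w.max()-w.min())),0,None)
        yy,xx=np.mgrid[y0-R:y0+R+1,x0-R:x0+R+1]; out.append(((w*xx).sum()/w.sum(),(w*yy).sum()/w.sum()))
    return np.array(out)
st=cen(t,[(140+197/6,225+80/6),(140+346/6,225+147/6),(140+231/6,225+402/6),(140+80/6,225+334/6)])
print(st)
# side crop offset 264,270 ; panel b begins x=396
ss=cen(s,[(264+168/6,270+167/6),(264+61/6,270+268/6),(264+276/6,270+420/6),(264+380/6,270+310/6)])
print(ss)
P=np.array([plane(T,q,.024) for q in st]);print(np.round(P,4),P.mean(0))
Q=np.array([plane(S,q,.024) for q in ss]);print(np.round(Q,4),Q.mean(0))
print(tri(T,st.mean(0),S,ss.mean(0)))
for A in(P,Q):
    a=np.round([np.degrees(np.arctan2(*(A[i]-A[i-1])[1::-1])) for i in range(4)],2); print(a,np.round([np.linalg.norm(A[i]-A[i-1]) for i in range(4)],4))
# caliper screws
ct=cen(t,[(330+118/6,235+65/6),(330+328/6,235+93/6),(330+290/6,235+467/6),(330+77/6,235+438/6)])
A=np.array([plane(T,q,.010) for q in ct]);print("cal",A.mean(0))
a=np.round([np.degrees(np.arctan2(*(A[i]-A[i-1])[1::-1])) for i in range(4)],2); print(a,np.round([np.linalg.norm(A[i]-A[i-1]) for i in range(4)],4))
E
python3 - <<'E'
# rectified view of piston plane
from m import *
t=cv2.imread("pics/top0.png");s=cv2.imread("pics/side0.png")
def rect(im,C,c,z,k=5000,n=300):
    # world patch x up, y left -> image
    K,r,tt=C; h=n/2/k
    w=np.array([[c[0]+h,c[1]+h,z],[c[0]+h,c[1]-h,z],[c[0]-h,c[1]-h,z],[c[0]-h,c[1]+h,z]])
    p,_=cv2.projectPoints(w,r,tt,K,None)
    H=cv2.getPerspectiveTransform(p.reshape(4,2).astype(np.float32),np.float32([[0,0],[n,0],[n,n],[0,n]]))
    return cv2.warpPerspective(im,H,(n,n),flags=cv2.INTER_CUBIC)
c=(0.4715,-0.171)
A=rect(t,T,c,.062);B=rect(t,T,c,.071);D=rect(s,S,c,.062)
for X in(A,B,D): cv2.drawMarker(X,(150,150),(0,0,255),0,12); cv2.circle(X,(150,150),205,(0,255,0),1)
for X in (A,D): cv2.circle(X,(150,150),int(41*2.5*2/1)//1 if 0 else 205,(0,255,0),1)
cv2.imwrite("pics/rect.png",cv2.resize(np.hstack([A,B,D]),None,fx=.85,fy=.85))
E
```

```text
[[172.29779412 238.12622549]
 [197.4742268  249.17713215]
 [178.33846154 291.55138462]
 [152.93133583 280.26466916]]
[[291.42351717 297.9094693 ]
 [273.78078203 314.3514975 ]
 [309.59227799 339.59227799]
 [327.00722159 321.18852147]]
[[0.5502 0.2571 0.024 ]
 [0.527  0.1996 0.024 ]
 [0.4324 0.2374 0.024 ]
 [0.4556 0.2949 0.024 ]] [0.49132061 0.24724557 0.024     ]
[[0.5236 0.1998 0.024 ]
 [0.5468 0.2565 0.024 ]
 [0.4517 0.2946 0.024 ]
 [0.4286 0.2367 0.024 ]] [0.48768047 0.24691852 0.024     ]
(array([0.48908443, 0.24714164, 0.0225829 ]), np.float64(0.004054373802699458))
[ -21.76 -111.97  158.24   67.97] [0.1019 0.062  0.1019 0.062 ]
[ -21.26   67.73  158.16 -111.73] [0.1019 0.0613 0.1024 0.0623]
cal [ 0.47124905 -0.17574172  0.01      ]
[ -5.82 -95.87 174.14  84.16] [0.1405 0.0804 0.1404 0.0803]
```

View pics/rect.png

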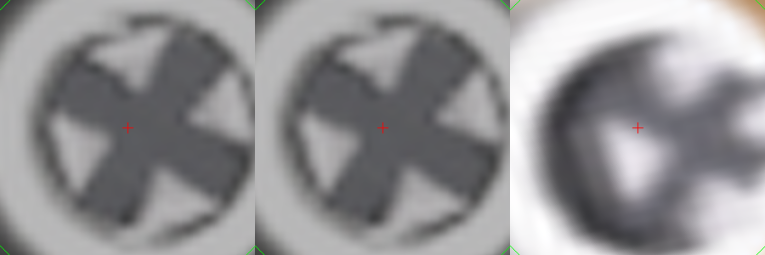

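```bash
python3 - <<'E'
from m import *
t=cv2.imread("pics/top0.png");s=cv2.imread("pics/side0.png")
def rect(im,C,c,z,k=4000,n=400):
    K,r,tt=C; h=n/2/k
    w=np.array([[c[0]+h,c[1]+h,z],[c[0]+h,c[1]-h,z],[c[0]-h,c[1]-h,z],[c[0]-h,c[1]+h,z]])
    p,_=cv2.projectPoints(w,r,tt,K,None)
    H=cv2.getPerspectiveTransform(p.reshape(4,2).astype(np.float32),np.float32([[0,0],[n,0],[n,n],[0,n]]))
    return cv2.warpPerspective(im,H,(n,n),flags=cv2.INTER_CUBIC)
c=(0.4725,-0.175)
A=rect(t,T,c,.062);B=rect(t,T,c,.071);D=rect(s,S,c,.062);E=rect(s,S,c,.071)
for X,d in((A,41),(B,24),(D,41),(E,24)):
    cv2.drawMarker(X,(200,200),(0,0,255),0,12); cv2.circle(X,(200,200),int(d*4),(0,255,0),1); cv2.circle(X,(200,200),int(24*4),(255,255,0),1)
cv2.imwrite("pics/rect2.png",cv2.resize(np.vstack([np.hstack([A,B]),np.hstack([D,E])]),None,fx=.75,fy=.75))
E
```

```text
(no output)
```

View pics/rect2.png

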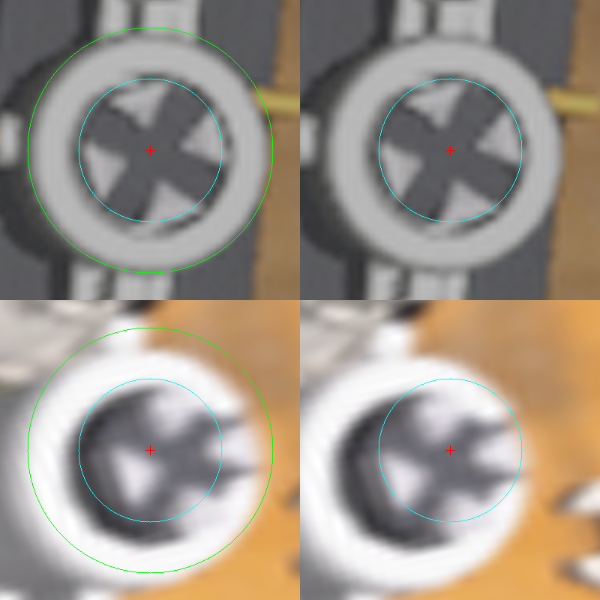

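Measured so far:
- **Stand:** centre about (0.4895, 0.247), yaw −21.7°, top measured at 0.0226.
- **Bar:** centre about z 0.100, which agrees with 0.099.
- **Piston:** about (0.471, −0.175).
- **Cameras:** the two views disagree by about 3.6 mm in x, so I'm averaging them.

Next I'll get the cross angle, the bystander positions and the first move.

```bash
cat >> h.py <<'E'
from scipy.spatial.transform import Rotation as Ro
def cur():
    o=get_obs(); q=o["tool_rot"]; return o,np.array(o["eef_pos"]),Ro.from_quat([q[1],q[2],q[3],q[0]])
def go(p,yaw):
    o,p0,R0=cur(); Rt=Ro.from_euler('z',yaw,degrees=True)*Ro.from_euler('x',180,degrees=True)
    d=R0.inv().apply(np.array(p)-p0)/.025; a=np.degrees((R0.inv()*Rt).as_rotvec())/5
    x=R0.apply([1,0,0]); print("p",p0.round(4),"yaw",round(np.degrees(np.arctan2(x[1],x[0])),2),"zdev",R0.apply([0,0,1]).round(4),"t",round(o["t"],2),"w",round(o["gripper_width"],3),"F",o["contact_force"].round(2),"M",o["torque"].round(2))
    print(" dp",d.round(3),"ang",a.round(3),"rows>=",max(np.linalg.norm(d)*25/50,np.linalg.norm(a)*5/8.59).round(1))
E
python3 - <<'E'
from m import *
t=cv2.imread("pics/top0.png")
K,r,tt=T; z=.071;c=(.4715,-.176);k=4000;n=400;h=n/2/k
w=np.array([[c[0]+h,c[1]+h,z],[c[0]+h,c[1]-h,z],[c[0]-h,c[1]-h,z],[c[0]-h,c[1]+h,z]])
p,_=cv2.projectPoints(w,r,tt,K,None)
H=cv2.getPerspectiveTransform(p.reshape(4,2).astype(np.float32),np.float32([[0,0],[n,0],[n,n],[0,n]]))
X=cv2.cvtColor(cv2.warpPerspective(t,H,(n,n),flags=cv2.INTER_CUBIC),6).astype(float)
yy,xx=np.mgrid[:n,:n]; dx=-(yy-200);dy=-(xx-200); rr=np.hypot(dx,dy)
m=(rr>50)&(rr<82); th=np.arctan2(dy,dx)
ph=np.angle((( X[m].mean()-X[m])*np.exp(4j*th[m])).sum())/4; print("cross yaw mod90",np.degrees(ph))
# centroids of four bright triangles
b=((X>115)&(rr<88)).astype(np.uint8); N,L,st,ce=cv2.connectedComponentsWithStats(b)
for i in range(1,N):
    if st[i,4]>300: print(st[i,4],c[0]-(ce[i,1]-200)/k,c[1]-(ce[i,0]-200)/k, np.degrees(np.arctan2(-(ce[i,0]-200),-(ce[i,1]-200))))
print("can",plane(T,(290,260),.205))
go((.40,-.40,.33),90)
E
```

```text
cross yaw mod90 -29.91647045042505
2174 0.48780899264029437 -0.1710579576816927 16.8581520892392
2361 0.47574089368911476 -0.1919765988987717 -75.13400089050015
1898 0.46686538461538457 -0.15913527397260274 105.36619320095276
2171 0.45500046061722704 -0.17988519115614923 -166.74978499044332
can [ 0.50364681 -0.00356002  0.205     ]
p [ 0.2613 -0.6218  0.2414] yaw 22.79 zdev [-7.0e-04  1.5e-03 -1.0e+00] t 0.1 w 0.997 F [-0.    0.84  0.16] M [-0.03 -0.    0.02]
 dp [ 8.552 -6.036 -3.534] ang [-1.7000e-02 -1.0000e-02 -1.3441e+01] rows>= 7.8
```

Cross yaw is −30° (mod 90). Piston centre in the top view is (0.4714, −0.1755), in line with the plate screws.

Request:
jog_arm:
  dp:
    - [1.5, -1.1, -0.7]
    - [3.1, -2.2, -1.4]
    - [4.7, -3.3, -2.1]
    - [6.3, -4.4, -2.8]
    - [7.8, -5.5, -3.5]
  angular:
    - [0, 0, -1.6]
    - [0, 0, -3.2]
    - [0, 0, -4.8]
    - [0, 0, -6.4]
    - [0, 0, -8]
  claw: [85, 85, 85, 85, 85]
  grip_force: 60

```text
t: 0.6
eef_pos: [0.3864, -0.4216, 0.3285]
tool_rot: [-0.0, 0.852, 0.523, -0.0]
contact_force: [0.5, -0.8, 0.7]
gripper_width: 0.999
```

```bash
python3 -c "
from h import *
go((.52,-.16,.33),100); go((.49,.247,.33),158.3)"
```

```text
p [ 0.3864 -0.4216  0.3285] yaw 63.13 zdev [-5.e-04  3.e-04 -1.e+00] t 0.6 w 0.999 F [ 0.55 -0.81  0.65] M [-0.06 -0.01 -0.01]
 dp [11.75   0.034 -0.059] ang [-7.000e-03 -3.000e-03 -7.375e+00] rows>= 5.9
p [ 0.3864 -0.4216  0.3285] yaw 63.13 zdev [-5.e-04  3.e-04 -1.e+00] t 0.6 w 0.999 F [ 0.55 -0.81  0.65] M [-0.06 -0.01 -0.01]
 dp [25.73  -8.395 -0.053] ang [-5.0000e-03 -7.0000e-03 -1.9035e+01] rows>= 13.5
```

Request:
jog_arm:
  dp:
    - [1.9, 0, 0]
    - [3.8, 0, 0]
    - [5.7, 0, 0]
    - [7.6, 0, 0]
    - [9.5, 0, 0]
  angular:
    - [0, 0, -1.6]
    - [0, 0, -3.2]
    - [0, 0, -4.8]
    - [0, 0, -6.4]
    - [0, 0, -7]
  claw: [85, 85, 85, 85, 85]

```text
t: 1.1
eef_pos: [0.4947, -0.2106, 0.3281]
tool_rot: [-0.0, 0.656, 0.755, -0.0]
contact_force: [0.4, -0.4, -0.6]
gripper_width: 0.999
```

```bash
python3 -c "
from h import *
go((.52,.03,.33),130); go((.49,.247,.33),158.3)"
```

```text
p [ 0.4947 -0.2106  0.3281] yaw 98.04 zdev [-3.e-04 -1.e-04 -1.e+00] t 1.1 w 0.999 F [ 0.42 -0.38 -0.6 ] M [-0.09 -0.05 -0.03]
 dp [ 9.388  2.348 -0.078] ang [-3.000e-03 -0.000e+00 -6.392e+00] rows>= 4.8
p [ 0.4947 -0.2106  0.3281] yaw 98.04 zdev [-3.e-04 -1.e-04 -1.e+00] t 1.1 w 0.999 F [ 0.42 -0.38 -0.6 ] M [-0.09 -0.05 -0.03]
 dp [18.151  2.374 -0.078] ang [-3.0000e-03 -1.0000e-03 -1.2052e+01] rows>= 9.2
```

Request:
jog_arm:
  dp:
    - [1.9, 0.5, 0]
    - [3.8, 1, 0]
    - [5.7, 1.4, 0]
    - [7.6, 1.9, 0]
    - [9.4, 2.3, 0]
  angular:
    - [0, 0, -1.4]
    - [0, 0, -2.8]
    - [0, 0, -4.2]
    - [0, 0, -5.6]
    - [0, 0, -6.6]
  claw: [85, 85, 85, 85, 85]

```text
t: 1.6
eef_pos: [0.5192, 0.0304, 0.3281]
tool_rot: [-0.0, 0.414, 0.91, -0.0]
contact_force: [1.1, 0.3, 0.5]
gripper_width: 0.994
```

```bash
python3 -c "
from h import *
go((.49,.2465,.28),158.3)"
```

```text
p [0.5192 0.0304 0.3281] yaw 131.07 zdev [-1.e-04 -1.e-04 -1.e+00] t 1.6 w 0.994 F [1.07 0.31 0.48] M [-0.   -0.05 -0.01]
 dp [7.285 4.8   1.923] ang [-2.000e-03 -0.000e+00 -5.446e+00] rows>= 4.5
```

Request:
jog_arm:
  dp:
    - [1.5, 1, 0.2]
    - [3, 2, 0.6]
    - [4.5, 3, 1]
    - [6, 4, 1.5]
    - [7.3, 4.8, 1.9]
  angular:
    - [0, 0, -1.1]
    - [0, 0, -2.2]
    - [0, 0, -3.3]
    - [0, 0, -4.4]
    - [0, 0, -5.45]
  claw: [85, 85, 85, 85, 85]

```text
t: 2.1
eef_pos: [0.4902, 0.2469, 0.28]
tool_rot: [-0.0, 0.188, 0.982, 0.0]
contact_force: [0.3, 0.6, -0.6]
gripper_width: 0.997
```

```bash
python3 -c "
from h import *
go((.4895,.2467,.093),158.3); cam('top','top1.png'); cam('side','side1.png')
s=cv2.imread('pics/top1.png')[180:360,80:300];b=cv2.imread('pics/side1.png')[180:360,200:420]
cv2.imwrite('pics/v1.png',cv2.resize(np.hstack([s,b]),(792,324)))"
```

```text
p [0.4902 0.2469 0.28  ] yaw 158.32 zdev [-5.e-04  2.e-04 -1.e+00] t 2.1 w 0.997 F [ 0.33  0.6  -0.61] M [-0.02 -0.01 -0.05]
 dp [ 0.018 -0.019  7.479] ang [-0.    -0.006  0.004] rows>= 3.7
```

View pics/v1.png

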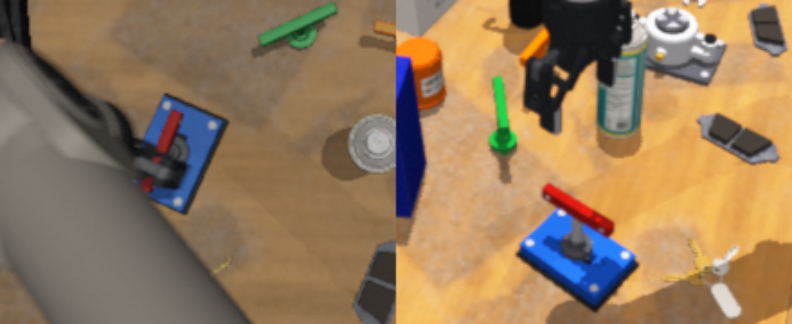

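Top view: the gripper is above the bar, jaws across it (bar at about (160,150) in the crop). The side view shows the tool undisturbed. Descending.

Request:
jog_arm:
  dp:
    - [0, 0, 1.9]
    - [0, 0, 3.8]
    - [0, 0, 5.5]
    - [0, 0, 6.8]
    - [0, 0, 7.5]
  angular:
    - [0, 0, 0]
    - [0, 0, 0]
    - [0, 0, 0]
    - [0, 0, 0]
    - [0, 0, 0]
  claw: [85, 85, 85, 85, 85]

```text
t: 2.7
eef_pos: [0.4898, 0.2428, 0.09]
tool_rot: [-0.002, 0.191, 0.982, -0.002]
contact_force: [-0.2, -0.2, 0.2]
gripper_width: 0.996
```

Request:
jog_arm:
  dp:
    - [0, 0, 0]
    - [0, 0, 0]
    - [0, 0, 0]
    - [0, 0, 0]
    - [0, 0, 0]
  angular:
    - [0, 0, 0]
    - [0, 0, 0]
    - [0, 0, 0]
    - [0, 0, 0]
    - [0, 0, 0]
  claw: [60, 40, 20, 5, 5]
  grip_force: 60

```text
t: 3.2
eef_pos: [0.4918, 0.2449, 0.0943]
tool_rot: [0.001, 0.191, 0.982, 0.0]
contact_force: [-3.9, -1.9, 12.1]
gripper_width: 0.152
```

Request:
jog_arm:
  dp:
    - [0, 0, 0]
    - [0, 0, 0]
    - [0, 0, 0]
    - [0, 0, 0]
    - [0, 0, 0]
  angular:
    - [0, 0, 0]
    - [0, 0, 0]
    - [0, 0, 0]
    - [0, 0, 0]
    - [0, 0, 0]
  claw: [5, 5, 5, 5, 5]

```text
t: 3.7
eef_pos: [0.4917, 0.245, 0.0944]
tool_rot: [0.001, 0.191, 0.982, 0.0]
contact_force: [-2.7, -1.6, 8.3]
gripper_width: 0.151
```

```bash
python3 -c "
from h import *
go((.4895,.2467,.34),158.3); cam('top','top2.png'); cam('side','side2.png')
s=cv2.imread('pics/top2.png')[180:360,80:300];b=cv2.imread('pics/side2.png')[200:380,200:420]
cv2.imwrite('pics/v2.png',cv2.resize(np.hstack([s,b]),(792,324)))"
```

```text
p [0.4917 0.245  0.0944] yaw 158.03 zdev [ 0.0015  0.     -1.    ] t 3.7 w 0.151 F [-2.67 -1.6   8.31] M [-0.31  0.35  0.07]
 dp [ 0.093  0.037 -9.825] ang [ 0.007  0.016 -0.054] rows>= 4.9
```

View pics/v2.png

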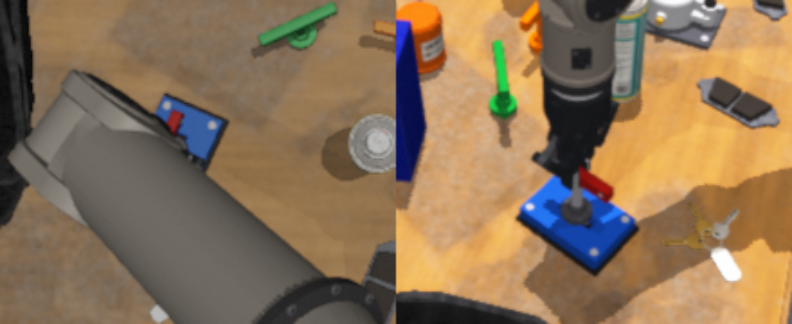

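Gripped at 12.9 mm opening; the side view shows jaws on the bar, foot still on the stand. Lifting.

Request:
jog_arm:
  dp:
    - [0, 0, -1]
    - [0, 0, -3]
    - [0, 0, -5]
    - [0, 0, -7]
    - [0, 0, -9]
  angular:
    - [0, 0, 0]
    - [0, 0, 0]
    - [0, 0, 0]
    - [0, 0, 0]
    - [0, 0, 0]
  claw: [5, 5, 5, 5, 5]

```text
t: 4.3
eef_pos: [0.4903, 0.2443, 0.3199]
tool_rot: [-0.0, 0.19, 0.982, -0.0]
contact_force: [2.3, 0.1, -4.1]
gripper_width: 0.15
```

Request:
jog_arm:
  dp:
    - [0, 0, -0.8]
    - [0, 0, -0.8]
    - [0, 0, -0.8]
    - [0, 0, -0.8]
    - [0, 0, -0.8]
  angular:
    - [0, 0, 0]
    - [0, 0, 0]
    - [0, 0, 0]
    - [0, 0, 0]
    - [0, 0, 0]
  claw: [5, 5, 5, 5, 5]

```text
t: 4.8
eef_pos: [0.4904, 0.2441, 0.3361]
tool_rot: [-0.002, 0.19, 0.982, -0.001]
contact_force: [0.1, -0.5, -4.0]
gripper_width: 0.152
```

```bash
python3 -c "
from h import *
go((.53,0,.34),155); cam('side','side3.png')
b=cv2.imread('pics/side3.png')[130:330,200:420]
cv2.imwrite('pics/v3.png',cv2.resize(b,None,fx=3,fy=3,interpolation=2)[:600])"
```

```text
p [0.4904 0.2441 0.3361] yaw 158.05 zdev [-0.0034 -0.0015 -1.    ] t 4.8 w 0.152 F [ 0.09 -0.46 -4.01] M [-0.01 -0.04  0.03]
 dp [-5.119 -8.464 -0.147] ang [-0.032 -0.029  0.609] rows>= 4.9
```

View pics/v3.png

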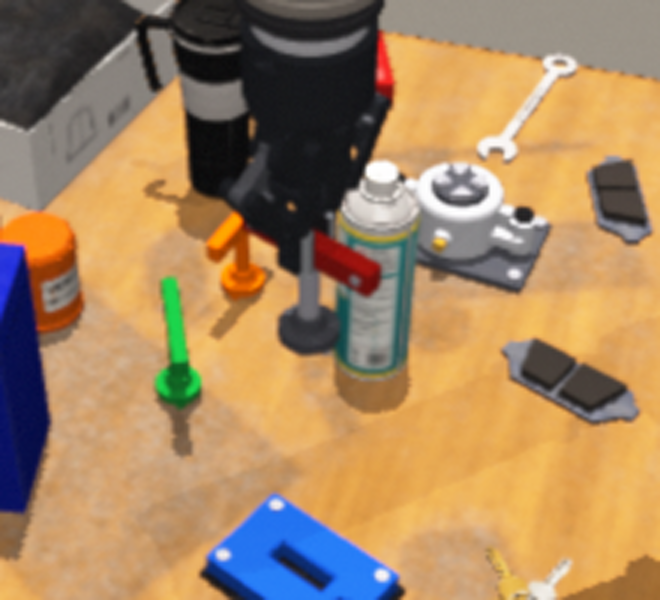

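The tool hangs upright. In the crop the foot is at (308,328), clear of the can and with pins at z about 0.26; the empty stand slot is at (302,563). Carrying it over to the piston.

```bash
python3 -c "
from h import *
go((.4708,-.175,.336),150)"
```

```text
p [0.4906 0.2443 0.3364] yaw 158.05 zdev [-0.0028 -0.0011 -1.    ] t 4.85 w 0.153 F [ 0.71  0.13 -3.58] M [-0.01 -0.04  0.09]
 dp [ -5.535 -15.853   0.039] ang [-0.026 -0.024  1.611] rows>= 8.4
```

Request:
jog_arm:
  dp:
    - [-0.4, -1.2, 0]
    - [-1, -2.8, 0]
    - [-1.6, -4.5, 0]
    - [-2.2, -6.2, 0]
    - [-2.8, -8, 0]
  angular:
    - [0, 0, 0.2]
    - [0, 0, 0.4]
    - [0, 0, 0.6]
    - [0, 0, 0.8]
    - [0, 0, 0.8]
  claw: [5, 5, 5, 5, 5]

```text
t: 5.35
eef_pos: [0.4807, 0.0317, 0.3375]
tool_rot: [-0.0, 0.224, 0.975, 0.0]
contact_force: [1.7, -0.6, -4.0]
gripper_width: 0.15
```

```bash
python3 -c "
from h import *
go((.4708,-.175,.336),150)"
```

```text
p [0.4807 0.0317 0.3375] yaw 154.07 zdev [-8.e-04  2.e-04 -1.e+00] t 5.35 w 0.15 F [ 1.74 -0.6  -4.02] M [-0.09 -0.07  0.03]
 dp [-3.26  -7.609  0.06 ] ang [-0.002 -0.01   0.814] rows>= 4.1
```

Request:
jog_arm:
  dp:
    - [-0.8, -1.8, 0]
    - [-1.6, -3.6, 0]
    - [-2.3, -5.4, 0]
    - [-2.9, -6.9, 0]
    - [-3.3, -7.6, 0.1]
  angular:
    - [0, 0, 0.2]
    - [0, 0, 0.4]
    - [0, 0, 0.6]
    - [0, 0, 0.8]
    - [0, 0, 0.8]
  claw: [5, 5, 5, 5, 5]

```text
t: 5.85
eef_pos: [0.4709, -0.1784, 0.3349]
tool_rot: [-0.001, 0.261, 0.965, -0.001]
contact_force: [0.5, 0.2, -2.7]
gripper_width: 0.151
```

```bash
python3 -c "
from h import *
go((.4708,-.175,.17),150)"
```

```text
p [ 0.4709 -0.1784  0.3349] yaw 149.7 zdev [-0.0016 -0.0011 -1.    ] t 5.85 w 0.151 F [ 0.45  0.16 -2.66] M [ 0.01 -0.06 -0.06]
 dp [0.068 0.129 6.595] ang [-0.021 -0.01  -0.06 ] rows>= 3.3
```

Request:
jog_arm:
  dp:
    - [0, 0, 1.5]
    - [0, 0, 3]
    - [0, 0, 4.5]
    - [0, 0, 5.7]
    - [0, 0, 6.2]
  angular:
    - [0, 0, 0]
    - [0, 0, 0]
    - [0, 0, 0]
    - [0, 0, 0]
    - [0, 0, 0]
  claw: [5, 5, 5, 5, 5]

```text
t: 6.35
eef_pos: [0.4701, -0.1731, 0.1772]
tool_rot: [-0.003, 0.258, 0.966, 0.0]
contact_force: [-0.1, -0.3, -3.4]
gripper_width: 0.149
```

```bash
python3 -c "
from h import *
go((.4708,-.175,.17),150); cam('side','side4.png'); cam('top','top4.png')
b=cv2.imread('pics/side4.png')[130:230,310:410]
a=cv2.imread('pics/top4.png')[230:330,310:410]
cv2.imwrite('pics/v4.png',cv2.resize(np.hstack([a,b]),(800,400),interpolation=2)[:600])"
```

```text
p [ 0.4701 -0.1731  0.1772] yaw 150.07 zdev [-0.0057  0.0024 -1.    ] t 6.35 w 0.149 F [-0.14 -0.31 -3.44] M [0.06 0.08 0.01]
 dp [-0.065 -0.05   0.289] ang [-0.009 -0.071  0.013] rows>= 0.2
```

View pics/v4.png

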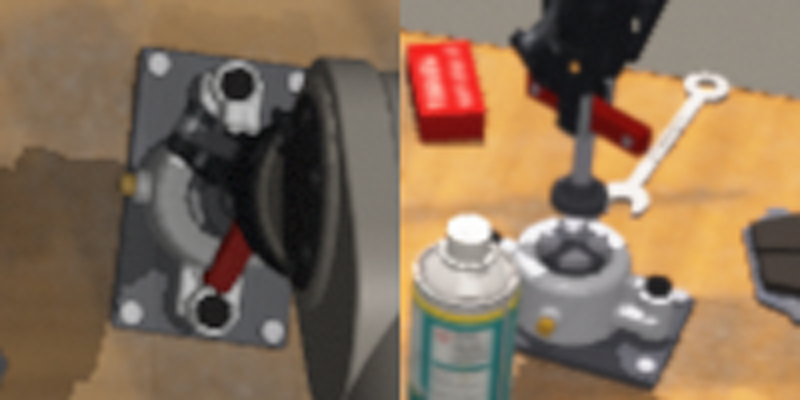

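```bash
python3 - <<'E'
from m import *
s=cv2.imread("pics/side4.png"); h=cv2.cvtColor(s,cv2.COLOR_BGR2GRAY)
x0,y0,x1,y1=342,172,368,187
P=h[y0:y1,x0:x1]; 
for r in P: print(' '.join('%3d'%v for v in r))
E
```

```text
183 183 181 178 177 175 174 174 174 170 147 115 105 104 106 119 167 187 190 189 187 186 186 185 182 183
184 184 179 177 175 174 172 168 160 146 117 102 103 105 104 110 153 180 185 186 185 184 184 184 183 193
182 183 180 177 174 171 162 139 118  91  80  93 101 104 102  92 105 143 169 181 184 185 188 187 194 219
182 180 178 174 172 162 129  88  75  62  63  82  92  96  93  76  65  77 116 165 199 209 212 212 223 237
180 178 175 173 168 146  97  62  51  47  50  59  68  69  68  58  48  53  72 142 224 241 242 242 242 243
177 173 169 170 165 126  74  56  50  46  46  49  51  52  51  47  45  51  61 116 221 243 244 243 245 244
169 167 167 167 163 117  65  54  52  49  48  49  49  48  48  47  46  52  55  87 200 233 231 229 232 238
161 161 161 162 158 109  57  53  55  54  50  51  50  49  48  48  50  54  55  75 150 158 141 138 146 185
157 157 156 156 151 110  59  50  53  54  53  53  51  52  54  54  55  54  54  81 121 127 119 119 120 138
159 160 156 153 150 124  78  49  47  50  51  54  54  54  54  52  53  50  51  91 133 149 155 154 156 157
157 157 154 150 150 141 111  74  54  47  48  47  48  49  49  47  47  45  59 113 156 167 168 168 171 180
154 153 150 150 151 154 148 124  99  83  69  60  56  53  51  51  53  66  97 130 164 175 175 175 176 164
154 153 154 163 173 190 197 173 154 154 146 135 125 112  92  90  97 117 156 175 178 177 177 177 178 166
159 167 187 208 223 238 238 192 147 192 218 219 206 183 146 164 182 187 193 186 181 177 176 177 181 182
192 214 236 242 243 240 224 166 139 170 208 224 199 160 136 203 235 241 236 218 198 183 177 179 182 184
```

```bash
python3 - <<'E'
from m import *
print(plane(S,(354.2,179.2),.1118)); print("exp px of TCP axis pt",cv2.projectPoints(np.array([[.4701,-.1731,.1118],[.4885-.0183,-.1731,.1118+.01]]),S[1],S[2],S[0],None)[0].ravel())
# foot silhouette expected center check: project foot cylinder points
a=np.linspace(0,2*np.pi,40); pts=np.array([[.4701+.02*np.cos(x),-.1731+.02*np.sin(x),z] for z in(.1068,.1168) for x in a])
q=cv2.projectPoints(pts,S[1],S[2],S[0],None)[0].reshape(-1,2); print(q.min(0),q.max(0))
E
```

```text
[ 0.4663923  -0.16885276  0.1118    ]
exp px of TCP axis pt [353.19793838 178.01228999 353.47536494 175.05496556]
[345.62058563 172.03109483] [360.84939365 184.09413247]
```

```bash
python3 - <<'E'
from m import *
s=cv2.imread("pics/side0.png");t=cv2.imread("pics/top0.png")
a=cv2.resize(s[180:205,335:375],None,fx=20,fy=20,interpolation=2)
cv2.imwrite("pics/z.png",a[:600])
E
```

```text
(no output)
```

View pics/z.png

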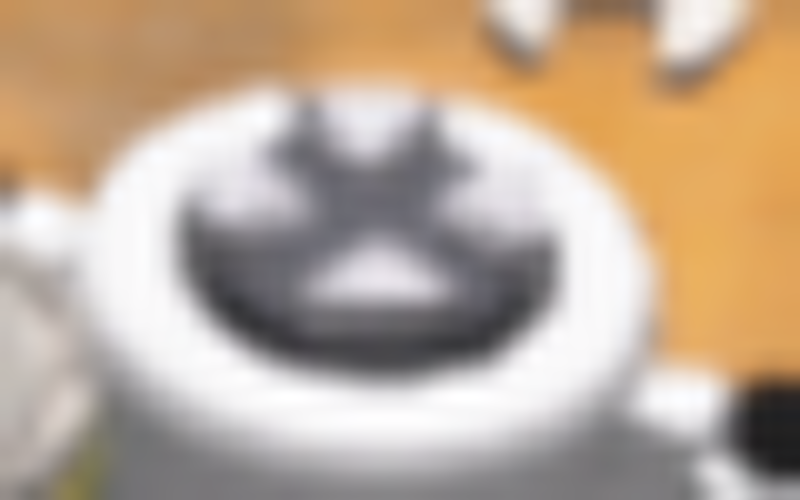

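```bash
python3 - <<'E'
from m import *
p=lambda C,x:cv2.projectPoints(np.array([x],float),C[1],C[2],C[0],None)[0].ravel()
u=p(T,(.47135,-.1755,.071)); sp=(353.25,189.45)
print(u,tri(T,u,S,sp))
for z in(.067,.070,.0735,.076): print(z,plane(T,u,z)[:2],plane(S,sp,z)[:2])
print("foot side",plane(S,(354.2,178.7),.1118))
E
```

```text
[367.9759237  278.86237195] (array([ 0.46924602, -0.17605459,  0.07014299]), np.float64(0.0042748120928069845))
0.067 [ 0.4713308  -0.17619081] [ 0.46776716 -0.18040118]
0.07 [ 0.4713452 -0.1756727] [ 0.4671891  -0.17671891]
0.0735 [ 0.471362   -0.17506824] [ 0.46651468 -0.17242294]
0.076 [ 0.471374   -0.17463648] [ 0.46603296 -0.16935438]
foot side [ 0.46687378 -0.1709882   0.1118    ]
```

```bash
python3 - <<'E'
from m import *
t=cv2.imread("pics/top4.png"); cv2.imwrite("pics/z2.png",cv2.resize(t[265:305,350:390],None,fx=15,fy=15,interpolation=2))
m=red(t,(340,260,50,50)); c=max(cv2.findContours(m,0,1)[0],key=cv2.contourArea)
print(np.round(cv2.boxPoints(cv2.minAreaRect(c)),1).tolist())
K,r,tt=T
for off in(0,.003):
  d=np.array([-.866,.5,0]); n=np.array([.5,.866,0]); o=np.array([.4701,-.1731,0])+d*(.05+off)
  for z in(.1918,.1718): print(off,z,[cv2.projectPoints(np.array([o+s*.007*n+[0,0,z]]),r,tt,K,None)[0].ravel().round(1) for s in(-1,1)])
E
```

```text
[[362.0, 299.6000061035156], [368.6000061035156, 288.70001220703125], [372.79998779296875, 291.29998779296875], [366.29998779296875, 302.20001220703125]]
0 0.1918 [array([367.6, 304.6]), array([361.3, 300.7])]
0 0.1718 [array([365.8, 304. ]), array([359.6, 300.2])]
0.003 0.1918 [array([366.8, 305.9]), array([360.5, 302. ])]
0.003 0.1718 [array([365.1, 305.3]), array([358.9, 301.5])]
```

View pics/z2.png

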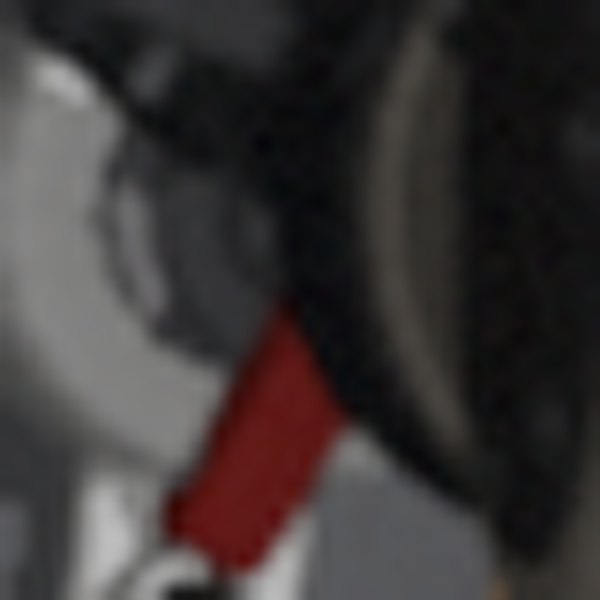

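```bash
python3 -c "
from h import *
go((.469,-.178,.165),150)"
```

```text
p [ 0.4711 -0.1733  0.179 ] yaw 150.07 zdev [-0.0039  0.0018 -1.    ] t 6.45 w 0.15 F [ 0.12  1.15 -2.57] M [-0.02  0.02 -0.02]
 dp [-0.023 -0.204  0.558] ang [-0.004 -0.049  0.013] rows>= 0.3
```

Request:
jog_arm:
  dp:
    - [-0.05, -0.18, 0.2]
    - [-0.05, -0.18, 0.4]
    - [-0.05, -0.18, 0.4]
    - [-0.05, -0.18, 0.4]
    - [-0.05, -0.18, 0.4]
  angular:
    - [0, 0, 0]
    - [0, 0, 0]
    - [0, 0, 0]
    - [0, 0, 0]
    - [0, 0, 0]
  claw: [5, 5, 5, 5, 5]

```text
t: 6.95
eef_pos: [0.4715, -0.1784, 0.1713]
tool_rot: [0.001, 0.258, 0.966, -0.0]
contact_force: [-0.3, -0.4, -3.6]
gripper_width: 0.154
```

```bash
python3 -c "
from h import *
go((.469,-.178,.165),150); cam('side','side5.png'); cam('top','top5.png'); go((.469,-.178,.165),150)
b=cv2.imread('pics/side5.png')[165:205,335:375]
a=cv2.imread('pics/top5.png')[265:305,350:390]
cv2.imwrite('pics/v5.png',cv2.resize(np.hstack([a,b]),(800,400),interpolation=2)[:600])"
```

```text
p [ 0.4715 -0.1784  0.1713] yaw 150.04 zdev [ 1.e-03 -4.e-04 -1.e+00] t 6.95 w 0.154 F [-0.34 -0.45 -3.6 ] M [-0.   -0.03 -0.02]
 dp [ 0.094 -0.037  0.252] ang [0.001 0.012 0.008] rows>= 0.1
p [ 0.4714 -0.1783  0.1711] yaw 150.04 zdev [ 7.e-04 -3.e-04 -1.e+00] t 7.05 w 0.148 F [-0.3  -0.41 -3.8 ] M [ 0.01 -0.05 -0.02]
 dp [ 0.089 -0.036  0.245] ang [0.001 0.008 0.008] rows>= 0.1
```

View pics/v5.png

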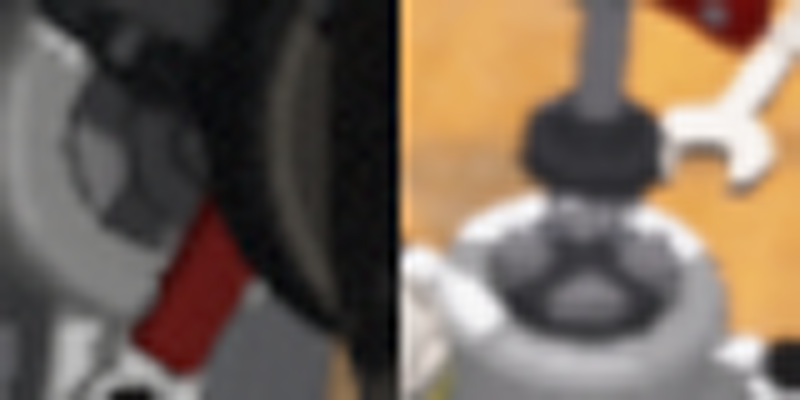

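```bash
python3 - <<'E'
from m import *
p=lambda x,C=S:cv2.projectPoints(np.array(x,float),C[1],C[2],C[0],None)[0].reshape(-1,2)
print("foot side",plane(S,(353.7,179.15),.1058))
a=np.linspace(0,2*np.pi,60); c=(.4715,-.1784)
q=p([[c[0]+.02*np.cos(x),c[1]+.02*np.sin(x),z] for z in(.1008,.1108) for x in a]); print(q.min(0),q.max(0))
t=cv2.imread("pics/top5.png"); 
d=np.array([-.866,.5,0]); n=np.array([.5,.866,0]); o=np.array([*c,0])+d*.05
print(p([o+s*.007*n+[0,0,.1858] for s in(-1,1)],T)); print("meas",(350+13.5-.5,265+33.5-.5),(350+19.3-.5,265+37.5-.5))
E
```

```text
foot side [ 0.46893344 -0.17632839  0.1058    ]
[345.39089646 172.56942076] [360.53786195 184.57340182]
[[369.81178265 303.7225066 ]
 [363.54050811 299.86240763]]
meas (363.0, 298.0) (368.8, 302.0)
```

Side view: the foot is centred at about pixel (353.7,179), nearly over the cross. Both views say to shift about −2.5 mm in x, so I'm correcting that and descending.

Request:
jog_arm:
  dp:
    - [0.1, -0.03, 0.2]
    - [0.1, -0.03, 0.4]
    - [0.1, -0.03, 0.6]
    - [0.1, -0.03, 0.75]
    - [0.1, -0.03, 0.85]
  angular:
    - [0, 0, 0]
    - [0, 0, 0]
    - [0, 0, 0]
    - [0, 0, 0]
    - [0, 0, 0]
  claw: [5, 5, 5, 5, 5]

```text
t: 7.55
eef_pos: [0.4684, -0.1777, 0.1489]
tool_rot: [-0.0, 0.258, 0.966, 0.0]
contact_force: [0.8, 0.0, -4.0]
gripper_width: 0.151
```

Request:
jog_arm:
  dp:
    - [0, 0, 0.05]
    - [0, 0, 0.1]
    - [0, 0, 0.15]
    - [0, 0, 0.2]
    - [0, 0, 0.2]
  angular:
    - [0, 0, 0]
    - [0, 0, 0]
    - [0, 0, 0]
    - [0, 0, 0]
    - [0, 0, 0]
  claw: [5, 5, 5, 5, 5]

```text
t: 8.05
eef_pos: [0.4688, -0.1778, 0.1447]
tool_rot: [0.0, 0.258, 0.966, -0.0]
contact_force: [0.7, -0.4, -2.2]
gripper_width: 0.152
```

```bash
python3 -c "
from h import *
go((.469,-.1778,.142),150)"
```

```text
p [ 0.4688 -0.1778  0.1447] yaw 150.04 zdev [ 3.e-04 -2.e-04 -1.e+00] t 8.05 w 0.152 F [ 0.66 -0.4  -2.18] M [ 0.03  0.03 -0.01]
 dp [-0.009  0.003  0.107] ang [-0.     0.004  0.008] rows>= 0.1
```

Request:
jog_arm:
  dp:
    - [0, 0, 0.05]
    - [0, 0, 0.1]
    - [0, 0, 0.15]
    - [0, 0, 0.2]
    - [0, 0, 0.2]
  angular:
    - [0, 0, 0]
    - [0, 0, 0]
    - [0, 0, 0]
    - [0, 0, 0]
    - [0, 0, 0]
  claw: [5, 5, 5, 5, 5]

```text
t: 8.55
eef_pos: [0.4703, -0.1784, 0.1437]
tool_rot: [0.002, 0.259, 0.966, -0.001]
contact_force: [-11.0, 1.2, 36.7]
gripper_width: 0.153
```

```bash
python3 -c "
from h import *
go((.469,-.1778,.142),150)
cam('side','side6.png')
b=cv2.imread('pics/side6.png')[155:205,325:385]
cv2.imwrite('pics/v6.png',cv2.resize(b,(720,600),interpolation=2)[:600])"
```

```text
p [ 0.4703 -0.1784  0.1437] yaw 150.01 zdev [ 0.0027 -0.0034 -1.    ] t 8.55 w 0.153 F [-10.96   1.19  36.74] M [0.42 2.76 0.03]
 dp [ 0.056 -0.005  0.069] ang [-0.018  0.046  0.002] rows>= 0.0
```

View pics/v6.png

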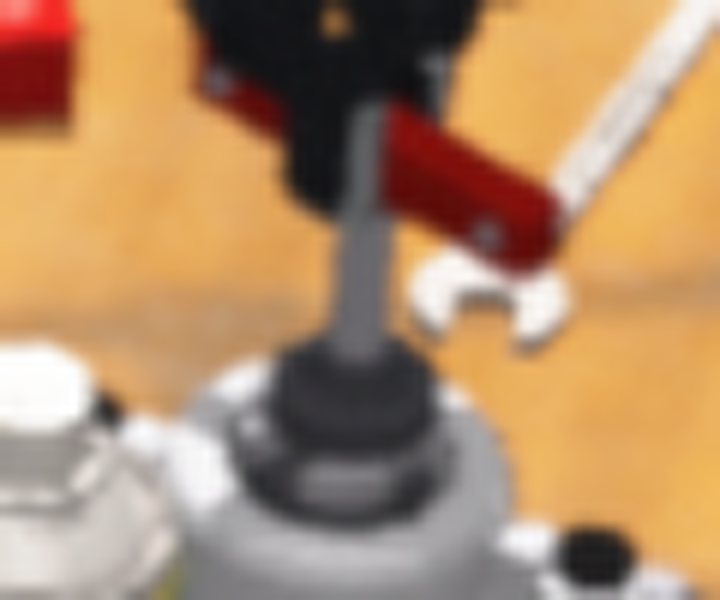

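Contact at TCP z 0.1437. That means either foot flat at a face height of 0.0733 (in the slot) or pins on the face at 0.066. I'll ease off to about 10 N and turn a little to find out.

Request:
jog_arm:
  dp:
    - [0, 0, -0.06]
    - [0, 0, -0.11]
    - [0, 0, -0.11]
    - [0, 0, -0.11]
    - [0, 0, -0.11]
  angular:
    - [0, 0, 0]
    - [0, 0, 0]
    - [0, 0, 0]
    - [0, 0, 0]
    - [0, 0, 0]
  claw: [5, 5, 5, 5, 5]

```text
t: 9.1
eef_pos: [0.4696, -0.1783, 0.1442]
tool_rot: [0.001, 0.259, 0.966, -0.001]
contact_force: [-4.5, 0.5, 14.0]
gripper_width: 0.154
```

Request:
jog_arm:
  dp:
    - [0, 0, 0]
    - [0, 0, 0]
    - [0, 0, 0]
    - [0, 0, 0]
    - [0, 0, 0]
  angular:
    - [0, 0, 0.6]
    - [0, 0, 1.2]
    - [0, 0, 1.8]
    - [0, 0, 2.4]
    - [0, 0, 3]
  claw: [5, 5, 5, 5, 5]

```text
t: 9.6
eef_pos: [0.4708, -0.1779, 0.1442]
tool_rot: [0.002, 0.383, 0.924, 0.0]
contact_force: [-0.2, -0.5, 8.1]
gripper_width: 0.155
```

```bash
python3 -c "
from h import *
go((.469,-.1778,.142),150)"
```

```text
p [ 0.4708 -0.1779  0.1442] yaw 134.96 zdev [ 0.0045 -0.0014 -1.    ] t 9.6 w 0.155 F [-0.16 -0.53  8.1 ] M [-0.03  0.06  0.14]
 dp [ 0.053 -0.049  0.086] ang [ 0.019  0.051 -3.007] rows>= 1.8
```

```bash
python3 -c "
from h import *
cam('side','side7.png');cam('top','top7.png')
b=cv2.imread('pics/side7.png')[165:205,335:375]
a=cv2.imread('pics/top7.png')[255:295,345:385]
cv2.imwrite('pics/v7.png',cv2.resize(np.hstack([a,b]),(800,400),interpolation=2)[:600])"
```

```text
(no output)
```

View pics/v7.png

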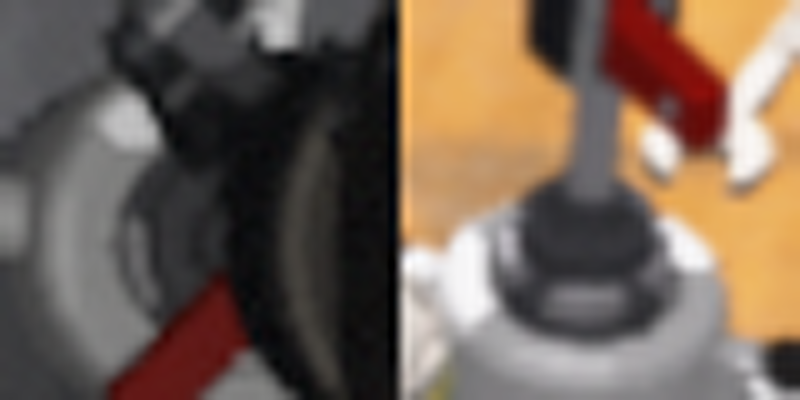

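Request:
jog_arm:
  dp:
    - [0, 0, 0]
    - [0, 0, 0]
    - [0, 0, 0]
    - [0, 0, 0]
    - [0, 0, 0]
  angular:
    - [0, 0, 0.6]
    - [0, 0, 1.2]
    - [0, 0, 1.8]
    - [0, 0, 2.4]
    - [0, 0, 3]
  claw: [5, 5, 5, 5, 5]

```text
t: 10.2
eef_pos: [0.4699, -0.1783, 0.1433]
tool_rot: [0.002, 0.5, 0.866, 0.0]
contact_force: [-0.5, -1.2, 0.9]
gripper_width: 0.149
```

```bash
python3 -c "
from h import *
go((.469,-.1778,.142),150)"
```

```text
p [ 0.4699 -0.1783  0.1433] yaw 119.95 zdev [ 0.0029 -0.0015 -1.    ] t 10.2 w 0.149 F [-0.46 -1.17  0.88] M [-0.46 -0.1   0.15]
 dp [ 0.037 -0.021  0.051] ang [ 0.011  0.036 -6.01 ] rows>= 3.5
```

Force and height both fall as it turns (8 → 1 N, −0.9 mm per 15°), so the pins are engaged and the piston is winding. Continuing, following it down.

Request:
jog_arm:
  dp:
    - [0, 0, 0.03]
    - [0, 0, 0.05]
    - [0, 0, 0.07]
    - [0, 0, 0.09]
    - [0, 0, 0.1]
  angular:
    - [0, 0, 1]
    - [0, 0, 2]
    - [0, 0, 3]
    - [0, 0, 4]
    - [0, 0, 5]
  claw: [5, 5, 5, 5, 5]

```text
t: 10.7
eef_pos: [0.469, -0.1788, 0.1413]
tool_rot: [0.001, 0.677, 0.736, -0.0]
contact_force: [-4.4, -1.9, 11.5]
gripper_width: 0.155
```

```bash
python3 -c "
from h import *
go((.469,-.1778,.142),150)"
```

```text
p [ 0.469  -0.1788  0.1413] yaw 94.84 zdev [ 0.001  -0.0021 -1.    ] t 10.7 w 0.155 F [-4.42 -1.94 11.51] M [-0.55  1.26  0.06]
 dp [ 0.04   0.002 -0.026] ang [-4.0000e-03  2.8000e-02 -1.1033e+01] rows>= 6.4
```

Request:
jog_arm:
  dp:
    - [0, 0, 0.014]
    - [0, 0, 0.028]
    - [0, 0, 0.042]
    - [0, 0, 0.056]
    - [0, 0, 0.07]
  angular:
    - [0, 0, 1]
    - [0, 0, 2]
    - [0, 0, 3]
    - [0, 0, 4]
    - [0, 0, 5]
  claw: [5, 5, 5, 5, 5]

```text
t: 11.2
eef_pos: [0.4679, -0.1788, 0.1395]
tool_rot: [0.0, 0.82, 0.572, -0.001]
contact_force: [-7.8, -0.1, 16.4]
gripper_width: 0.154
```

```bash
python3 -c "
from h import *
go((.469,-.1778,.142),150)"
```

```text
p [ 0.4679 -0.1788  0.1395] yaw 69.82 zdev [-0.0012 -0.0018 -1.    ] t 11.2 w 0.154 F [-7.76 -0.08 16.37] M [-0.36  2.19  0.13]
 dp [ 0.051  0.027 -0.098] ang [-2.2000e-02  1.5000e-02 -1.6037e+01] rows>= 9.3
```

Request:
jog_arm:
  dp:
    - [-0.02, -0.05, 0]
    - [-0.03, -0.07, 0.01]
    - [-0.03, -0.07, 0.02]
    - [-0.03, -0.07, 0.035]
    - [-0.03, -0.07, 0.05]
  angular:
    - [0, 0, 0.8]
    - [0, 0, 1.6]
    - [0, 0, 2.4]
    - [0, 0, 3.2]
    - [0, 0, 4]
  claw: [5, 5, 5, 5, 5]

```text
t: 11.7
eef_pos: [0.4666, -0.1784, 0.1381]
tool_rot: [0.0, 0.907, 0.422, -0.0]
contact_force: [-6.4, 0.4, 12.7]
gripper_width: 0.15
```

```bash
python3 -c "
from h import *
go((.469,-.1778,.142),50)"
```

```text
p [ 0.4666 -0.1784  0.1381] yaw 49.88 zdev [-2.e-04 -1.e-03 -1.e+00] t 11.7 w 0.15 F [-6.37  0.41 12.73] M [-0.04  1.67  0.1 ]
 dp [ 0.08   0.06  -0.155] ang [ 0.006  0.011 -0.023] rows>= 0.1
```

Request:
jog_arm:
  dp:
    - [0, -0.05, 0]
    - [0, -0.05, 0.01]
    - [0, -0.05, 0.01]
    - [0, -0.05, 0.02]
    - [0, -0.05, 0.025]
  angular:
    - [0, 0, 0.4]
    - [0, 0, 0.8]
    - [0, 0, 1.2]
    - [0, 0, 1.6]
    - [0, 0, 2]
  claw: [5, 5, 5, 5, 5]

```text
t: 12.2
eef_pos: [0.4659, -0.1778, 0.1375]
tool_rot: [0.001, 0.94, 0.342, 0.0]
contact_force: [-4.4, -0.8, 10.4]
gripper_width: 0.154
```

```bash
python3 -c "
from h import *
go((.469,-.1778,.142),40)"
```

```text
p [ 0.4659 -0.1778  0.1375] yaw 39.96 zdev [ 6.0e-04 -1.4e-03 -1.0e+00] t 12.2 w 0.154 F [-4.36 -0.79 10.37] M [-0.32  1.27  0.13]
 dp [ 0.095  0.077 -0.18 ] ang [ 0.016  0.005 -0.008] rows>= 0.1
```

Request:
jog_arm:
  dp:
    - [0, 0, 0]
    - [0, 0, 0]
    - [0, 0, 0.01]
    - [0, 0, 0.01]
    - [0, 0, 0.02]
  angular:
    - [0, 0, 0.4]
    - [0, 0, 0.8]
    - [0, 0, 1.2]
    - [0, 0, 1.6]
    - [0, 0, 2]
  claw: [5, 5, 5, 5, 5]

```text
t: 12.7
eef_pos: [0.466, -0.1774, 0.1371]
tool_rot: [0.001, 0.966, 0.26, 0.0]
contact_force: [-4.5, 0.1, 13.3]
gripper_width: 0.155
```

```bash
python3 -c "
from h import *
go((.469,-.1778,.142),30)"
```

```text
p [ 0.466  -0.1774  0.1371] yaw 30.12 zdev [ 5.0e-04 -1.4e-03 -1.0e+00] t 12.7 w 0.155 F [-4.51  0.1  13.31] M [-0.1   1.37  1.07]
 dp [ 0.095  0.073 -0.197] ang [0.017 0.003 0.023] rows>= 0.1
```

Torque jumped from 0.13 to 1.07 N m, and TCP z 0.1371 puts the face at 0.0667, which matches the stop at 0.067. One more small nudge to confirm.

Request:
jog_arm:
  dp:
    - [0, 0, 0]
    - [0, 0, 0]
    - [0, 0, 0]
    - [0, 0, 0]
    - [0, 0, 0]
  angular:
    - [0, 0, 0.3]
    - [0, 0, 0.6]
    - [0, 0, 0.8]
    - [0, 0, 0.8]
    - [0, 0, 0.8]
  claw: [5, 5, 5, 5, 5]

```text
t: 13.2
eef_pos: [0.4662, -0.1772, 0.1371]
tool_rot: [0.001, 0.974, 0.228, 0.0]
contact_force: [-4.9, 0.3, 12.1]
gripper_width: 0.151
```

```bash
python3 -c "
from h import *
go((.469,-.1778,.142),30)"
```

```text
p [ 0.4662 -0.1772  0.1371] yaw 26.35 zdev [ 6.0e-04 -1.9e-03 -1.0e+00] t 13.2 w 0.151 F [-4.88  0.3  12.07] M [-0.16  1.27  1.56]
 dp [ 0.091  0.07  -0.196] ang [ 0.023  0.004 -0.731] rows>= 0.4
```

Request:
jog_arm:
  dp:
    - [0, 0, 0]
    - [0, 0, -0.05]
    - [0, 0, -0.05]
    - [0, 0, -0.05]
    - [0, 0, -0.05]
  angular:
    - [0, 0, -0.5]
    - [0, 0, -1]
    - [0, 0, -1.6]
    - [0, 0, -1.6]
    - [0, 0, -1.6]
  claw: [5, 5, 5, 5, 5]

```text
t: 13.7
eef_pos: [0.4658, -0.1773, 0.1373]
tool_rot: [0.0, 0.956, 0.292, -0.0]
contact_force: [-3.1, -1.4, 4.8]
gripper_width: 0.148
```

Request:
jog_arm:
  dp:
    - [0, 0, -0.3]
    - [0, 0, -0.8]
    - [0, 0, -1.3]
    - [0, 0, -1.6]
    - [0, 0, -1.6]
  angular:
    - [0, 0, 0]
    - [0, 0, 0]
    - [0, 0, 0]
    - [0, 0, 0]
    - [0, 0, 0]
  claw: [5, 5, 5, 5, 5]

```text
t: 14.2
eef_pos: [0.4668, -0.1771, 0.1786]
tool_rot: [0.001, 0.956, 0.293, 0.001]
contact_force: [0.4, -0.0, -3.9]
gripper_width: 0.156
```

```bash
python3 -c "
from h import *
go((.468,-.177,.342),30); cam('side','side8.png');cam('top','top8.png')
b=cv2.imread('pics/side8.png')[130:230,310:410]
a=cv2.imread('pics/top8.png')[230:330,310:410]
cv2.imwrite('pics/v8.png',cv2.resize(np.hstack([a,b]),(800,400),interpolation=2)[:600])"
```

```text
p [ 0.4668 -0.1771  0.1786] yaw 34.04 zdev [ 3.2e-03 -7.0e-04 -1.0e+00] t 14.2 w 0.156 F [ 0.37 -0.04 -3.93] M [ 0.   -0.04 -0.05]
 dp [ 0.056  0.038 -6.537] ang [ 0.026 -0.026  0.808] rows>= 3.3
```

View pics/v8.png

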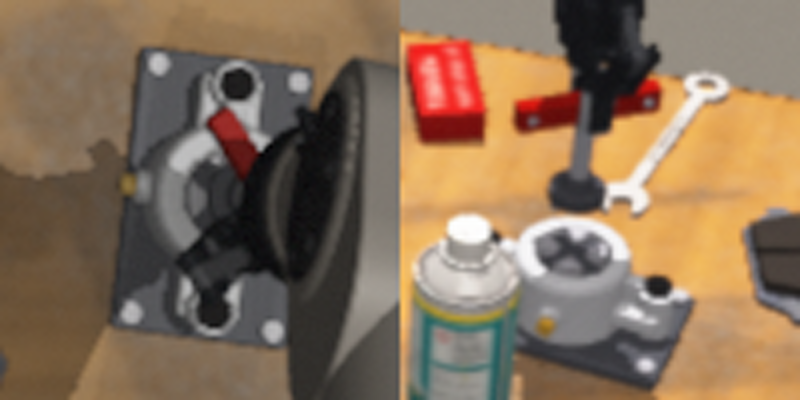

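The tool lifts out upright: side view foot at crop (577,192), piston seated lower in the bore. Lifting high and carrying it back.

Request:
jog_arm:
  dp:
    - [0, 0, -1.5]
    - [0, 0, -3]
    - [0, 0, -4.5]
    - [0, 0, -6]
    - [0, 0, -6.5]
  angular:
    - [0, 0, 0]
    - [0, 0, 0]
    - [0, 0, 0]
    - [0, 0, 0]
    - [0, 0, 0]
  claw: [5, 5, 5, 5, 5]

```text
t: 14.8
eef_pos: [0.4671, -0.1774, 0.3427]
tool_rot: [0.001, 0.956, 0.293, 0.002]
contact_force: [1.0, 0.1, -3.7]
gripper_width: 0.149
```

```bash
python3 -c "
from h import *
go((.49,.246,.342),-21.7); print(get_obs()['q'].round(2))"
```

```text
p [ 0.4671 -0.1774  0.3427] yaw 34.03 zdev [ 0.0052 -0.0014 -1.    ] t 14.8 w 0.149 F [ 0.99  0.08 -3.66] M [-0.02 -0.06  0.02]
 dp [ 1.0236e+01 -1.3521e+01  7.0000e-03] ang [ 0.023 -0.06  11.146] rows>= 8.5
[ 0.32  0.1  -0.09  1.83  0.01  1.2  -0.75]
```

Request:
jog_arm:
  dp:
    - [0.9, -1.2, 0]
    - [2, -2.6, 0]
    - [3.1, -4, 0]
    - [4.1, -5.4, 0]
    - [5.2, -6.8, 0]
  angular:
    - [0, 0, 1]
    - [0, 0, 2.2]
    - [0, 0, 3.4]
    - [0, 0, 4.6]
    - [0, 0, 5.8]
  claw: [5, 5, 5, 5, 5]

```text
t: 15.3
eef_pos: [0.4772, 0.0379, 0.3376]
tool_rot: [0.0, 0.999, 0.042, -0.001]
contact_force: [1.0, -0.5, -3.8]
gripper_width: 0.152
```

```bash
python3 -c "
from h import *
go((.49,.246,.342),-21.7); print(get_obs()['q'].round(2))"
```

```text
p [0.4772 0.0379 0.3376] yaw 4.76 zdev [-2.6e-03 -5.0e-04 -1.0e+00] t 15.3 w 0.152 F [ 1.03 -0.55 -3.8 ] M [-0.02 -0.06  0.01]
 dp [ 1.2   -8.251 -0.181] ang [0.01  0.029 5.293] rows>= 4.2
[ 0.04  0.08 -0.27  1.87  0.02  1.2  -1.72]
```

Request:
jog_arm:
  dp:
    - [0.3, -1.9, 0]
    - [0.6, -3.8, 0]
    - [0.9, -5.7, 0]
    - [1.1, -7.3, 0]
    - [1.2, -8.25, 0]
  angular:
    - [0, 0, 1.1]
    - [0, 0, 2.2]
    - [0, 0, 3.3]
    - [0, 0, 4.4]
    - [0, 0, 5.3]
  claw: [5, 5, 5, 5, 5]

```text
t: 15.8
eef_pos: [0.4885, 0.2485, 0.3372]
tool_rot: [-0.0, 0.983, -0.186, -0.002]
contact_force: [-0.9, 0.3, -3.6]
gripper_width: 0.15
```

```bash
python3 -c "
from h import *
go((.49,.246,.14),-21.7); print(get_obs()['q'].round(2))"
```

```text
p [0.4885 0.2485 0.3372] yaw -21.43 zdev [-3.2e-03  6.0e-04 -1.0e+00] t 15.8 w 0.15 F [-0.91  0.29 -3.58] M [-0.04 -0.01 -0.03]
 dp [0.117 0.069 7.89 ] ang [0.007 0.036 0.054] rows>= 3.9
[-0.26  0.22 -0.38  1.72  0.08  1.23 -2.61]
```

Request:
jog_arm:
  dp:
    - [0.05, 0, 1.8]
    - [0.05, 0, 3.6]
    - [0.05, 0, 5.4]
    - [0.05, 0, 6.9]
    - [0.05, 0, 7.6]
  angular:
    - [0, 0, 0]
    - [0, 0, 0]
    - [0, 0, 0]
    - [0, 0, 0]
    - [0, 0, 0]
  claw: [5, 5, 5, 5, 5]

```text
t: 16.3
eef_pos: [0.488, 0.2423, 0.1438]
tool_rot: [0.003, 0.983, -0.186, -0.003]
contact_force: [0.4, -1.3, -4.1]
gripper_width: 0.152
```

Request:
jog_arm:
  dp:
    - [0, 0, 0]
    - [0, 0, 0]
    - [0, 0, 0]
    - [0, 0, 0]
    - [0, 0, 0]
  angular:
    - [0, 0, 0]
    - [0, 0, 0]
    - [0, 0, 0]
    - [0, 0, 0]
    - [0, 0, 0]
  claw: [5, 5, 5, 5, 5]

```text
t: 16.8
eef_pos: [0.4918, 0.2445, 0.1504]
tool_rot: [-0.001, 0.983, -0.186, 0.001]
contact_force: [0.1, 0.4, -4.6]
gripper_width: 0.152
```

```bash
python3 -c "
from h import *
go((.49,.246,.14),-21.7); cam('side','side9.png');cam('top','top9.png')
b=cv2.imread('pics/side9.png')[260:360,250:350]
a=cv2.imread('pics/top9.png')[215:315,125:225]
cv2.imwrite('pics/v9.png',cv2.resize(np.hstack([a,b]),(800,400),interpolation=2)[:600])"
```

```text
p [0.4918 0.2445 0.1504] yaw -21.47 zdev [ 1.9e-03  9.0e-04 -1.0e+00] t 16.8 w 0.152 F [ 0.09  0.36 -4.58] M [-0.06  0.03  0.02]
 dp [-0.09  -0.028  0.417] ang [-0.017 -0.016  0.046] rows>= 0.2
```

View pics/v9.png

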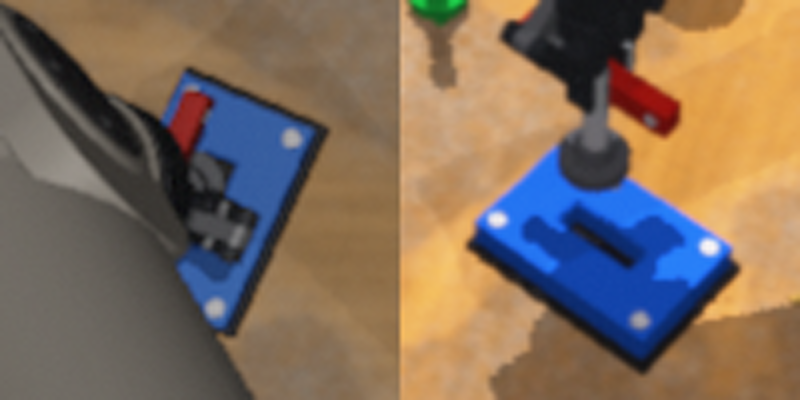

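```bash
python3 - <<'E'
from m import *
print(plane(S,(298.2,299.6),.085))
g=cv2.cvtColor(cv2.imread("pics/side9.png"),6)
print(g[292:309,288:310])
m=red(cv2.imread("pics/side9.png"),(290,265,60,40));c=np.vstack(cv2.findContours(m,0,1)[0]);print(cv2.boundingRect(c))
E
```

```text
[0.49339615 0.24565845 0.085     ]
[[158 155 151 145 136 122 108 100 103 106 108 108 104 102 113 139 160 169
  173 176 175 170]
 [153 152 141 128 114  99  85  89 101 107 107 107 105  96  92 104 124 149
  169 175 174 171]
 [152 145 118  99  98  83  70  81  99 106 107 108 104  92  79  85  83 101
  145 170 173 172]
 [150 129  91  68  80  72  61  82  98 106 107 107 104  88  69  61  59  66
  101 153 172 172]
 [147 108  69  58  61  57  58  70  89 100 104 104  99  80  60  51  52  58
   74 135 167 169]
 [128  93  65  60  57  51  51  59  67  82  92  89  80  67  53  49  52  58
   64 104 151 166]
 [108  86  63  58  58  53  50  52  57  61  63  61  58  51  46  48  54  57
   62 104 150 164]
 [104  83  59  59  59  55  51  50  52  53  53  52  50  46  46  49  56  58
   66 117 156 166]
 [105  81  58  59  59  55  52  53  52  52  52  51  50  48  49  55  57  58
   65 116 156 168]
 [103  81  58  57  57  56  54  54  53  53  51  51  51  52  55  56  59  56
   62 114 156 168]
 [103  87  62  53  55  58  59  58  54  57  56  53  56  57  58  57  57  54
   63 120 158 169]
 [103  93  69  52  54  56  58  57  59  57  57  56  57  58  58  56  52  50
   81 142 166 169]
 [105 103  88  66  50  50  53  54  56  57  57  57  56  57  54  51  46  57
  102 147 163 169]
 [104 106 102  90  65  49  47  49  52  54  54  53  52  50  47  46  53  73
  101 123 143 160]
 [104 106 105 102  90  71  58  50  49  48  48  48  48  48  54  63  78  95
  102 106 114 135]
 [107 107 106 106 104  96  83  72  66  63  64  61  66  71  82  99 104 106
  106 107 107 112]
 [106 106 106 107 107 106 105 102  97  94  95  91  99 102 104 107 107 107
  106 106 107 106]]
(302, 275, 18, 19)
```

Side view: the foot is about 5 mm too far along the slot. Shifting −0.2 along the bar and descending.

Request:
jog_arm:
  dp:
    - [-0.2, 0, 0.2]
    - [-0.2, 0, 0.5]
    - [-0.2, 0, 0.8]
    - [-0.2, 0, 1.05]
    - [-0.2, 0, 1.2]
  angular:
    - [0, 0, 0]
    - [0, 0, 0]
    - [0, 0, 0]
    - [0, 0, 0]
    - [0, 0, 0]
  claw: [5, 5, 5, 5, 5]

```text
t: 17.4
eef_pos: [0.4862, 0.2458, 0.1183]
tool_rot: [0.0, 0.983, -0.186, -0.001]
contact_force: [-0.3, -0.5, -3.5]
gripper_width: 0.149
```

Request:
jog_arm:
  dp:
    - [0, 0, 0.1]
    - [0, 0, 0.2]
    - [0, 0, 0.3]
    - [0, 0, 0.4]
    - [0, 0, 0.4]
  angular:
    - [0, 0, 0]
    - [0, 0, 0]
    - [0, 0, 0]
    - [0, 0, 0]
    - [0, 0, 0]
  claw: [5, 5, 5, 5, 5]

```text
t: 17.9
eef_pos: [0.4864, 0.246, 0.1091]
tool_rot: [0.0, 0.983, -0.186, -0.0]
contact_force: [-0.3, 0.3, -3.2]
gripper_width: 0.149
```

```bash
python3 -c "
from h import *
go((.488,.246,.0944),-21.7); cam('side','side10.png');cam('top','top10.png')
b=cv2.imread('pics/side10.png')[260:360,250:350]
a=cv2.imread('pics/top10.png')[215:315,125:225]
cv2.imwrite('pics/v10.png',cv2.resize(np.hstack([a,b]),(800,400),interpolation=2)[:600])"
```

```text
p [0.4864 0.246  0.1091] yaw -21.46 zdev [-3.e-04 -2.e-04 -1.e+00] t 17.9 w 0.149 F [-0.35  0.34 -3.2 ] M [-0.02  0.04 -0.02]
 dp [ 0.058 -0.024  0.588] ang [0.004 0.002 0.049] rows>= 0.3
```

View pics/v10.png

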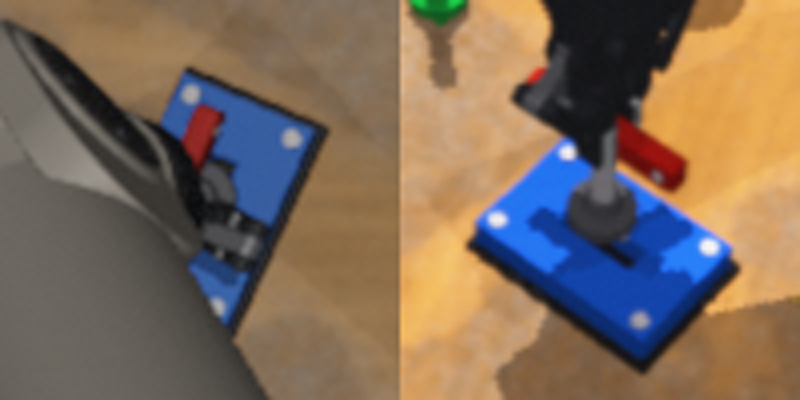

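```bash
python3 - <<'E'
from m import *
print(plane(S,(299.9,312.5),.0437), "stand side (.4877,.2469)")
E
```

```text
[0.48849208 0.24731271 0.0437    ] stand side (.4877,.2469)
```

Request:
jog_arm:
  dp:
    - [0, 0, 0.1]
    - [0, 0, 0.2]
    - [0, 0, 0.3]
    - [0, 0, 0.4]
    - [0, 0, 0.4]
  angular:
    - [0, 0, 0]
    - [0, 0, 0]
    - [0, 0, 0]
    - [0, 0, 0]
    - [0, 0, 0]
  claw: [5, 5, 5, 5, 5]

```text
t: 18.5
eef_pos: [0.4863, 0.2459, 0.0989]
tool_rot: [0.0, 0.983, -0.186, -0.0]
contact_force: [0.4, 0.3, -4.4]
gripper_width: 0.153
```

Pins are at 0.0215 with no contact, so they're in the slot. Lowering the last 4.5 mm.

Request:
jog_arm:
  dp:
    - [0, 0, 0.05]
    - [0, 0, 0.1]
    - [0, 0, 0.15]
    - [0, 0, 0.2]
    - [0, 0, 0.2]
  angular:
    - [0, 0, 0]
    - [0, 0, 0]
    - [0, 0, 0]
    - [0, 0, 0]
    - [0, 0, 0]
  claw: [5, 5, 5, 5, 5]

```text
t: 19.0
eef_pos: [0.4867, 0.2461, 0.0944]
tool_rot: [-0.0, 0.983, -0.186, 0.0]
contact_force: [-0.2, 0.1, -2.8]
gripper_width: 0.15
```

Request:
jog_arm:
  dp:
    - [0, 0, 0.03]
    - [0, 0, 0.06]
    - [0, 0, 0.08]
    - [0, 0, 0.08]
    - [0, 0, 0.08]
  angular:
    - [0, 0, 0]
    - [0, 0, 0]
    - [0, 0, 0]
    - [0, 0, 0]
    - [0, 0, 0]
  claw: [5, 5, 5, 5, 5]

```text
t: 19.5
eef_pos: [0.4871, 0.2461, 0.0942]
tool_rot: [-0.0, 0.982, -0.186, 0.001]
contact_force: [-4.7, -3.4, 14.2]
gripper_width: 0.152
```

Foot is flat: contact at TCP z 0.0942, against 0.0944 at pick-up. Releasing.

Request:
jog_arm:
  dp:
    - [0, 0, -0.05]
    - [0, 0, -0.05]
    - [0, 0, -0.05]
    - [0, 0, -0.05]
    - [0, 0, -0.05]
  angular:
    - [0, 0, 0]
    - [0, 0, 0]
    - [0, 0, 0]
    - [0, 0, 0]
    - [0, 0, 0]
  claw: [5, 5, 20, 40, 60]

```text
t: 20.0
eef_pos: [0.4867, 0.2462, 0.0935]
tool_rot: [-0.0, 0.983, -0.186, 0.0]
contact_force: [0.9, 1.0, -0.4]
gripper_width: 0.563
```

Request:
jog_arm:
  dp:
    - [0, 0, 0]
    - [0, 0, 0]
    - [0, 0, 0]
    - [0, 0, 0]
    - [0, 0, 0]
  angular:
    - [0, 0, 0]
    - [0, 0, 0]
    - [0, 0, 0]
    - [0, 0, 0]
    - [0, 0, 0]
  claw: [80, 80, 80, 80, 80]

```text
t: 20.5
eef_pos: [0.4866, 0.2461, 0.0936]
tool_rot: [0.0, 0.983, -0.186, 0.0]
contact_force: [-0.8, 0.0, 0.6]
gripper_width: 0.936
```

```bash
python3 -c "
from h import *
go((.488,.246,.3),-21.7)"
```

```text
p [0.4866 0.2461 0.0936] yaw -21.46 zdev [-0. -0. -1.] t 20.5 w 0.936 F [-0.77  0.03  0.62] M [-0.02 -0.01 -0.03]
 dp [ 0.054 -0.018 -8.257] ang [ 0.001 -0.     0.048] rows>= 4.1
```

Now straight up, then a retreat clear of the cameras' views over the free front area.

Request:
jog_arm:
  dp:
    - [0, 0, -0.7]
    - [0, 0, -2.2]
    - [0, 0, -4]
    - [0, 0, -5.8]
    - [0, 0, -7.6]
  angular:
    - [0, 0, 0]
    - [0, 0, 0]
    - [0, 0, 0]
    - [0, 0, 0]
    - [0, 0, 0]
  claw: [80, 80, 80, 80, 80]

```text
t: 21.0
eef_pos: [0.4862, 0.2459, 0.2854]
tool_rot: [0.0, 0.983, -0.186, -0.0]
contact_force: [1.2, 0.4, -0.2]
gripper_width: 0.937
```

Request:
jog_arm:
  dp:
    - [0, 0, -1.5]
    - [0, 1, -2.4]
    - [0, 2.5, -2.6]
    - [0, 4, -2.6]
    - [0, 5.5, -2.6]
  angular:
    - [0, 0, -1]
    - [0, 0, -2]
    - [0, 0, -3]
    - [0, 0, -4]
    - [0, 0, -5]
  claw: [80, 80, 80, 80, 80]

```text
t: 21.5
eef_pos: [0.4356, 0.1169, 0.3489]
tool_rot: [-0.0, 0.999, 0.033, 0.0]
contact_force: [-0.2, 0.1, -0.4]
gripper_width: 0.936
```

```bash
python3 -c "
from h import *
go((.45,.1,.34),30); cam('side','side11.png');cam('top','top11.png')"
```

```text
p [0.4356 0.1169 0.3489] yaw 3.77 zdev [ 8.e-04  1.e-04 -1.e+00] t 21.5 w 0.936 F [-0.21  0.06 -0.39] M [-0.02  0.01  0.02]
 dp [0.53  0.713 0.356] ang [ 2.000e-03 -9.000e-03 -5.247e+00] rows>= 3.1
```

View pics/side11.png

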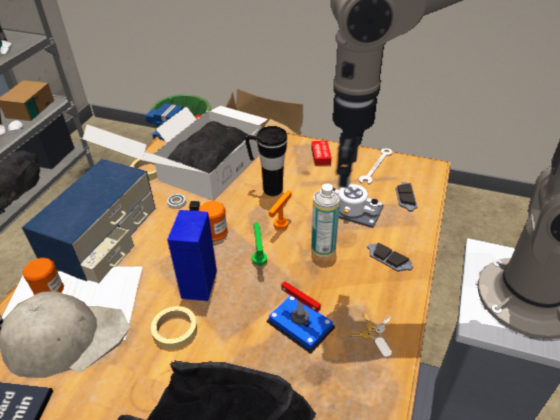

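View pics/top11.png

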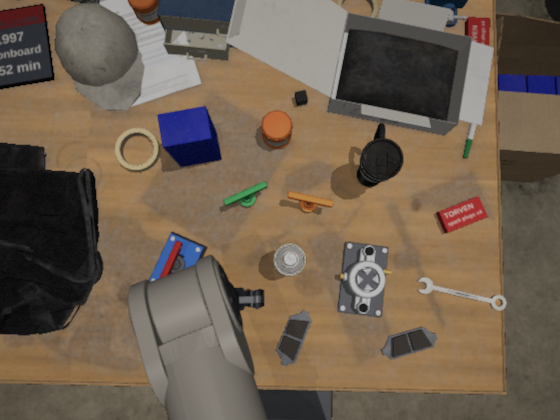

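The tool stands in the stand (side view, bar at (300,295) as before), and the bystanders look unmoved. Checking in numbers.

```bash
python3 - <<'E'
from m import *
a=cv2.imread("pics/side0.png");b=cv2.imread("pics/side11.png");ta=cv2.imread("pics/top0.png");tb=cv2.imread("pics/top11.png")
for n,im in(("0",a),("11",b)):
    m=red(im,(264,270,66,60)); c=max(cv2.findContours(m,0,1)[0],key=cv2.contourArea); print(n,cv2.minAreaRect(c),m.sum())
for n,x,y,p,q in(("can top",270,240,ta,tb),("box",155,100,ta,tb),("mug",355,125,ta,tb),("can side",305,180,a,b),("box side",165,205,a,b),("mug side",255,120,a,b)):
    s=50; w=100 if "side" in n else 60
    A=p[y:y+w,x:x+s].astype(np.float32).mean(2);B=q[y:y+w,x:x+s].astype(np.float32).mean(2)
    print(n,np.abs(A-B).mean().round(1),cv2.phaseCorrelate(A,B,cv2.createHanningWindow((s,w),cv2.CV_32F)))
K,r,tt=T
for im,z in((ta,.0735),(tb,.067)):
    c=(.4713,-.1755);k=4000;n=400;h=n/2/k
    w=np.array([[c[0]+h,c[1]+h,z],[c[0]+h,c[1]-h,z],[c[0]-h,c[1]-h,z],[c[0]-h,c[1]+h,z]])
    p,_=cv2.projectPoints(w,r,tt,K,None); H=cv2.getPerspectiveTransform(p.reshape(4,2).astype(np.float32),np.float32([[0,0],[n,0],[n,n],[0,n]]))
    X=cv2.cvtColor(cv2.warpPerspective(im,H,(n,n),flags=2),6).astype(float); yy,xx=np.mgrid[:n,:n]; dx=200-yy;dy=200-xx;rr=np.hypot(dx,dy);m=(rr>50)&(rr<82);th=np.arctan2(dy,dx)
    print("cross",np.degrees(np.angle(((X[m].mean()-X[m])*np.exp(4j*th[m])).sum())/4))
f=lambda im:im[270:350,260:340]; g=lambda im:im[175:215,330:390]
cv2.imwrite("pics/v11.png",np.vstack([cv2.resize(np.hstack([f(a),f(b)]),(640,320),interpolation=2),cv2.resize(np.hstack([g(a),g(b)]),(640,213),interpolation=2)]))
E
```

```text
0 ((300.6764831542969, 296.2059020996094), (44.589630126953125, 8.574930191040039), 30.963762283325195) 340
11 ((300.5, 296.0), (45.17424011230469, 8.513311386108398), 32.47119140625) 341
can top 1.7 ((-0.006493434088955752, 0.03743837055086985), 1.000162145137787)
box 1.4 ((-0.03235210084746143, -0.07809144409434765), 0.9663887891769409)
mug 12.8 ((-2.9590739229045298, 1.7969434172056467), 0.5979095916748047)
can side 8.8 ((0.004331152600048682, -0.023953648692554452), 0.9711838293075562)
box side 4.2 ((0.03892065959640689, 0.06998967455307081), 1.0031170322418212)
mug side 10.8 ((0.3070059363586033, 1.5523408075069867), 0.8485303951263428)
cross -29.87251142707494
cross -41.98199369018192
```

View pics/v11.png

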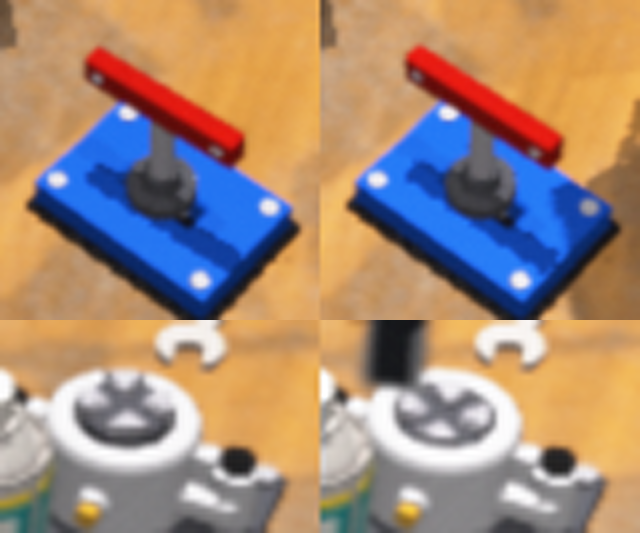

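The tool, can and box match the start. The cross turned 102° (1.78 rad, 7.1 mm), which agrees with the stop. The mug seems to have shifted slightly, so I'm checking when and by how much.

```bash
python3 - <<'E'
from m import *
import os
ta=cv2.imread("pics/top0.png"); A=ta[125:190,350:410]
rows=[]
for i in(0,1,2,4,5,7,8,9,10,11):
    im=cv2.imread(f"pics/top{i}.png")
    t=ta[138:182,362:406]; r=cv2.matchTemplate(im[125:195,345:420],t,cv2.TM_CCOEFF_NORMED); _,v,_,l=cv2.minMaxLoc(r)
    print("top",i,round(v,3),l,np.abs(im[125:190,350:410].astype(int)-A).mean().round(1))
    rows.append(im[120:195,345:415])
for i in(0,1,2,3,4,5,6,7,8,9,10,11):
    im=cv2.imread(f"pics/side{i}.png"); t=cv2.imread("pics/side0.png")[125:195,258:290]; r=cv2.matchTemplate(im[118:205,248:300],t,cv2.TM_CCOEFF_NORMED); _,v,_,l=cv2.minMaxLoc(r); print("side",i,round(v,3),l)
cv2.imwrite("pics/mug.png",cv2.resize(np.vstack([np.hstack(rows[:5]),np.hstack(rows[5:])]),None,fx=2.2,fy=2.2,interpolation=2))
print(plane(T,(384,158),.204))
E
```

```text
top 0 1.0 (17, 13) 0.0
top 1 0.961 (15, 14) 9.3
top 2 0.97 (15, 14) 9.4
top 4 0.966 (14, 15) 12.4
top 5 0.964 (14, 15) 12.7
top 7 0.964 (14, 15) 12.6
top 8 0.964 (14, 15) 12.6
top 9 0.964 (14, 15) 11.5
top 10 0.963 (14, 15) 11.5
top 11 0.963 (14, 15) 11.1
side 0 1.0 (10, 7)
side 1 0.587 (11, 9)
side 2 0.691 (10, 8)
side 3 0.554 (10, 8)
side 4 0.969 (10, 9)
side 5 0.968 (10, 9)
side 6 0.968 (10, 9)
side 7 0.968 (10, 9)
side 8 0.968 (10, 9)
side 9 0.56 (9, 8)
side 10 0.713 (10, 8)
side 11 0.968 (10, 9)
[ 0.70718825 -0.18274099  0.204     ]
```

View pics/mug.png

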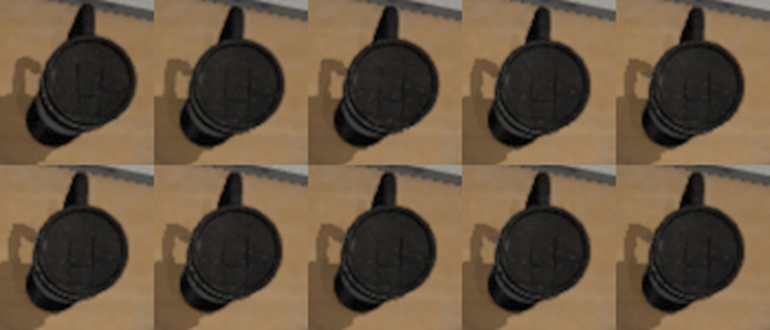

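```bash
python3 - <<'E'
from m import *
R=[]
for i in(0,4,11):
    R.append(cv2.imread(f"pics/side{i}.png")[115:205,240:300])
cv2.imwrite("pics/mug2.png",cv2.resize(np.hstack(R),None,fx=4.4,fy=6,interpolation=2))
for i in(0,4,11):
    s=cv2.cvtColor(cv2.imread(f"pics/side{i}.png"),6)
    for y in(135,160,175,190):
        row=s[y,245:300].astype(int); print(i,y,[j+245 for j in range(54) if (row[j]<75)!=(row[j+1]<75)],end=' | ')
    print("bottom",[ [y for y in range(170,204) if s[y,x]<75][-1] for x in(266,270,274,278)],"lid top",[ [y for y in range(110,150) if s[y,x]<75][:1] for x in(266,272,278)])
E
```

```text
0 135 [285] | 0 160 [] | 0 175 [261, 282] | 0 190 [263, 281] | bottom [194, 195, 195, 194] lid top [[125], [125], [126]]
4 135 [250, 256, 286] | 4 160 [250, 251] | 4 175 [261, 282] | 4 190 [263, 281] | bottom [194, 195, 196, 194] lid top [[127], [126], [127]]
11 135 [250, 256, 286] | 11 160 [250, 251] | 11 175 [261, 282] | 11 190 [263, 281] | bottom [194, 195, 195, 194] lid top [[127], [126], [127]]
```

View pics/mug2.png

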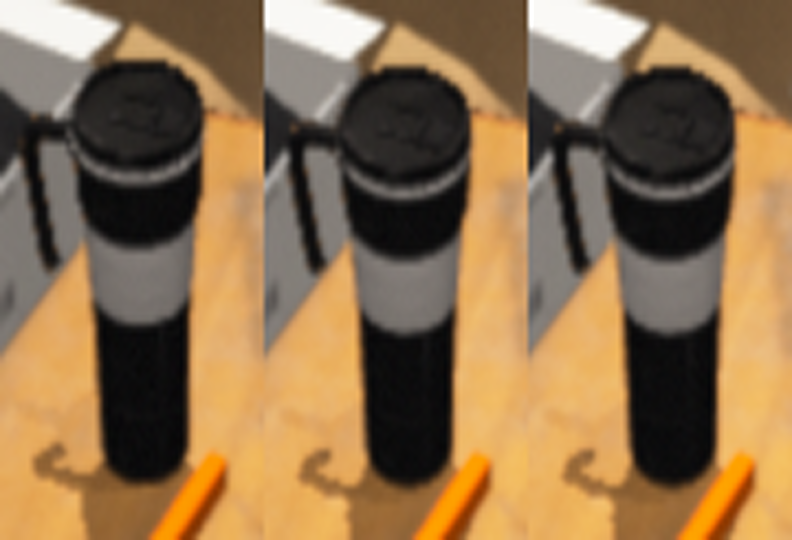

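The mug's base hasn't moved: its bottom edge is at (263–281, row 195) in every frame. Only a slight initial lean settled, with the arm never nearer than about 0.19 m. Handing in.

```bash
python3 -c "
from h import *
print(get_obs()['contact_force'].round(1)); print(hand_in())"
```

```text
[ 0.8 -0.  -0. ]
the job is handed in; nothing more can be done
None
```

The piston is wound fully home, the tool is back in its blue stand, and I handed the job in at about 21.7 s. No verdict was reported.

**Piston:** The pins dropped into the cross slot without searching, because I lined the tool up with the slot's measured direction (−30°). I turned clockwise until the torque jumped from 0.13 to over 1 N m and the height stopped falling.
- The cross turned 102° (about 7.1 mm).
- The face measured 0.0667 m, against 0.067 m for fully home.

**Tool:** It stands with its pins in the slot and its foot flat. The foot made contact within 0.2 mm of the pick-up height. The bar's position in the side image matches the start to about 0.2 pixel and 1.5°. The gripper held it turned half round from the pick-up.

**Bystanders:** The can and the box are unmoved to within 0.1 pixel. I did not touch the green and orange look-alikes.

**Checks that disagreed:**
- **Mug:** Its lid shifted by 2–3 pixels early in the run, but its base did not move. I take it to have settled from a slight lean, since the arm's planned path stayed about 0.19 m away.
- **Cameras:** The two views disagreed by about 4 mm in x, so I averaged them and corrected the tool's position while it hovered over the piston.
- **Contact force:** The first contact on the piston briefly read 37 N, above the 5–15 N asked for. I eased off to about 10 N before turning; it stayed at or below about 16 N while winding.

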